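# Lock the bayonet bowl into the air-line filter head

## Task

Fit the blue bowl to the air-line filter head that leans in its cradle: line up the bowl's two lugs with the two slots in the mouth, push it in against the spring, then turn it clockwise (seen from the bowl's grip end) until it stops, so that it stays locked when you let go. Leave the grease tin, the spray can and the tape measure where they are.

Things in the scene. Friction and masses are not known exactly. Their poses are not given: they have to be found in the camera images.
- bowl_mid (a point): Loose blue filter bowl, 0.15 to 0.31 kg, 120 mm tall, standing nose down; this point is on its axis, 60 mm above the nose end. z runs from nose to grip end, x through the two lugs. From the nose end (mm): 0-12 taper, radius 22 to 30; 12-29 neck, radius 30; 29-34 flange, radius 44; 34-80 barrel, radius 29 to 27; 80-120 grip. Half a turn about z looks and fits the same.
- bowl_grip (a point): Middle of the bowl's black square grip, 36 x 36 mm across its flats (facing +-x and +-y of the bowl) and 40 mm tall, 100 mm above the nose end; its axes are the bowl's. A white stripe across its top and white marks on the flange lie along x, in line with the lugs.
- bowl_lugs (a point): On the bowl's axis, 15 mm above the nose end, midway between its two steel lugs at +x and -x. Each lug is 6 mm thick (12 to 18 mm above the nose end), 13 mm wide (y) and reaches out to radius 36.5 mm. Axes as the bowl's.
- head_mouth: Mouth of the fixed grey filter head: centre of its top face, about 112 mm above the bench; outer radius 46 mm. z points out of the mouth along its axis, leaning 30 degrees from vertical roughly towards the robot; the bowl goes in along -z. x runs through the two slots. The lip is 8 mm thick (z 0 to -8 mm) with a round opening of radius 32.5 mm; below it the chamber has radius 41 mm.
- head_slot (a point): Outer end of one of the two slots through the lip, at 41 mm along the mouth's +x (the other is opposite, at -x). Slots are 20 mm wide (mouth's y) and reach out to radius 41 mm; white marks stand on the rim at their ends. Axes as the mouth's. The bowl's flange meets the lip when its nose end is 29 mm in; the lugs are clear below the lip once it is more than 26 mm in.
- head_locked (a point): Where a lug ends up, at the mouth's face: 45 degrees clockwise from the slot, seen from outside (a negative turn about the mouth's z), 41 mm from its axis; a red dot marks it on the rim. A solid stop ends the turn there; the other way the bowl is blocked after a few degrees. When released a locked bowl is lifted about 3 mm by the spring: nose end 26 mm in, its lugs bearing under the lip.
- head_plate (a point): Centre of the black sprung sealing plate across the bore, 19 mm inside the mouth; the bowl's nose presses it in, up to 12 mm. It pushes back with 4 N at first and 7.5 N with the bowl fully in. A bowl that is not turned is pushed out again to nose end 19 mm in or less.
- grease_tin_mid (a point): Flat round blue grease tin, 67 mm across, 23 mm high, loose; its centre. Bystander.
- spray_can_mid (a point): Standing spray can, 67 mm across, 234 mm tall, loose; its centre. Bystander.
- tape_measure_mid (a point): Yellow tape measure, 37 x 82 x 61 mm, loose; its centre. Bystander.
Not all that is in view belongs to the job. What is meant by the part that bears bowl_mid is not purple, and is the larger of those in its own colour.

How it is judged:
By the outcome, as a careful person would: the job done as asked, in the order asked, and still so for the second after the job is handed in, with the robot touching nothing.
It also fails if it takes over 48 s, if anything falls off the work surface, if the arm or the gripper's body presses on something with over 40 N, if the wrist force passes 120 N, or if a joint passes its speed limit or range.

## Robot

A 6-joint arm with a two-finger parallel gripper is mounted at the origin on a cart in front of the work surface, level with it; the furniture and walls round the work are solid. World frame = base frame: x ahead of the robot, y to its left, z up, the work surface at z = 0. Lengths are in m, angles in rad, forces in N, time in s.
With the tool pointing down it reaches from about 0.275 to 0.825 m from the base axis. Payload 4.9 kg.
Tool frame: the origin (TCP) lies between the finger pads; the fingertips stand 17 mm ahead of it and the grasp point (between the pads) lies 2 mm behind it; z points along the fingers, x is the direction in which the jaws open and shut, and the axes are right-handed (so a half turn about z gives the same grasp; the last joint's range is limited). The gripper opens to 85 mm and grips with 20 to 120 N. Pads are 22 mm wide; open, the fingers measure 114 mm over their backs; the gripper's body (76 mm by 85 mm) begins 54 mm behind the grasp point. The pads swing forward as they close: fully open they stand 13 mm farther back than shut.
Start: joints at [1.105, 0.326, -0.193, 1.052, 0, 1.437], TCP at [0.179, 0.52, 0.248] pointing down, gripper open.
Joint ranges: [-2.65, 2.65], [-0.97, 1.79], [-1.3, 1.35], [-1.93, 2.1], [-1.47, 1.37], [-3.14, 3.14]. Speed limits (rad/s): [2.57, 2.57, 3.14, 3.14, 3.14, 3.14].

## Interface

Orientations are given as a 3x3 rotation matrix whose columns are the frame's x, y, z axes.
In Python, from cell import r, camera gives the robot as it stands.
- The arm moves only by the shell command python3 -m jog 'ROWS' [OPENING]. ROWS is JSON, a list of rows, each a list of 4 numbers: the shift along the world's x, y, z in m, then the turn about the world's z in degrees. A call has exactly 10 rows; each row shifts and turns the commanded pose from where the row before left it; what a row does not reach is not made up. A row lasts 1/8 s, in which the tool goes at most 62.5 mm and 10.7 degrees, less where a joint would pass 70% of its speed; a pose out of reach is approached as far as the arm can. A call is refused whole if a number of a shift passes 0.0625 or a number of a turn 10.7, either way. A call with a gripper value outside its range is refused whole. OPENING is the opening in per cent of the stroke, from 0 (shut) to 100 (fully open), set as the call begins (- or left out, the last holds). The fingers move at their own pace and stop on an object; the grip force is fixed at half the most. Time passes only in rows, so rows that do not move let the fingers close, or fill a call up. It gives the time, the measured TCP pose, the force and the opening at its end, in the units of the state.
- r.get_obs(): the state, without advancing time (a new reading comes with each control period).
- camera(name): name is "side" or "top"; returns a dict with "frame" (480x640x3 uint8, red, green, blue), "intrinsics" (3x3 intrinsics, pixels), "xyz" and "rotation" of the camera in the world. Camera axes: x right, y down, z forward; pixel columns grow to the right and rows downward; lengths in m; the calibration is good to about 2 mm. A picture is of the moment at which its call begins. There is no depth.
- r.finish_job(): hands the job in, once; it reports no verdict.
The state is a dict: "time_s": time; "joints": joint angles; "dq": joint speeds; "effort": joint torques, N m; "position": TCP position; "tool_rot": TCP orientation; "force": force on the tool from outside, world axes, zero at the start; "torque": the same for the moment, N m; "grip_width": opening from 0.0 (shut) to 1.0 (fully open).
Only numpy, scipy, OpenCV 4.12 (cv2) and the standard library are available. Lean on these libraries where they do the work, as an engineer would, in place of code of your own. Each camera call takes 0.05 s, during which the arm holds its last target. There are 200 camera calls.

## Working session

There is one attempt and no reset: what is moved stays moved. The work goes in short steps, Python scripts to look and compute and a shell command to move; the robot and the scene stay as the last step left them, time stands still between calls to the robot, and variables do not carry over. Pictures are saved under pics/ and viewed, and the job is handed in when it is done.

```bash
ls; mkdir -p pics
cat > h.py <<'E'
import numpy as np, cv2
from cell import r, camera
def snap(name,fn,crop=None,k=1):
    c=camera(name); f=c["frame"][:,:,::-1]
    np.savez(f"{name}.npz",K=c["intrinsics"],t=c["xyz"],R=c["rotation"])
    cv2.imwrite(f"pics/full_{fn}.png",f)
    if crop: u0,v0,u1,v1=crop; f=f[v0:v1,u0:u1]
    f=cv2.resize(f,None,fx=k,fy=k,interpolation=cv2.INTER_CUBIC)
    cv2.imwrite(f"pics/{fn}.png",f); return c
def cal(n):
    d=np.load(f"{n}.npz"); return d["K"],np.array(d["t"]),np.array(d["R"])
def ray(n,u,v):
    K,t,R=cal(n); d=R@np.linalg.solve(K,[u,v,1]); return t,d/np.linalg.norm(d)
def atz(n,u,v,z):
    t,d=ray(n,u,v); return t+d*(z-t[2])/d[2]
def proj(n,p):
    K,t,R=cal(n); q=K@(R.T@(np.array(p)-t)); return q[:2]/q[2]
def tri(a,b):
    (p,d),(q,e)=ray(*a),ray(*b)
    s=np.linalg.lstsq(np.c_[d,-e],q-p,rcond=None)[0]; A=p+d*s[0];B=q+e*s[1]
    return (A+B)/2,np.linalg.norm(A-B)
E
python3 - <<'E'
from h import *
for n in("side","top"):
    c=snap(n,n+"0"); print(n,c["xyz"],c["rotation"],c["intrinsics"])
o=r.get_obs();print({k:np.round(v,3) for k,v in o.items()})
E
```

```text
pics
side [0.40156335 0.72858638 0.85421303] [[-0.98273456 -0.1269171   0.1346285 ]
 [-0.18499159  0.66102702 -0.72720107]
 [ 0.00330118 -0.73955076 -0.67309269]] [[586.84728252   0.         325.10190576]
 [  0.         586.84728252 245.36824625]
 [  0.           0.           1.        ]]
top [ 0.49970369 -0.10046289  1.05256822] [[-0.02245549 -0.99813663  0.05673639]
 [-0.99970891  0.02291927  0.00753677]
 [-0.00882308 -0.05655063 -0.99836075]] [[498.00415081   0.         320.68080653]
 [  0.         498.00415081 236.93624669]
 [  0.           0.           1.        ]]
{'time_s': np.float64(0.1), 'joints': array([ 1.105,  0.327, -0.193,  1.052,  0.   ,  1.437]), 'dq': array([-0.005, -0.003,  0.001, -0.001,  0.001,  0.   ]), 'effort': array([ 0.0000e+00, -4.4424e+01,  2.6304e+01,  8.0000e-03, -0.0000e+00,
        0.0000e+00]), 'position': array([0.179, 0.52 , 0.248]), 'tool_rot': array([[ 0.326,  0.945, -0.001],
       [ 0.945, -0.326, -0.001],
       [-0.002, -0.   , -1.   ]]), 'force': array([-0.283,  0.532, -1.118]), 'torque': array([-0.064,  0.004, -0.026]), 'grip_width': np.float64(0.998)}
```

View pics/side0.png

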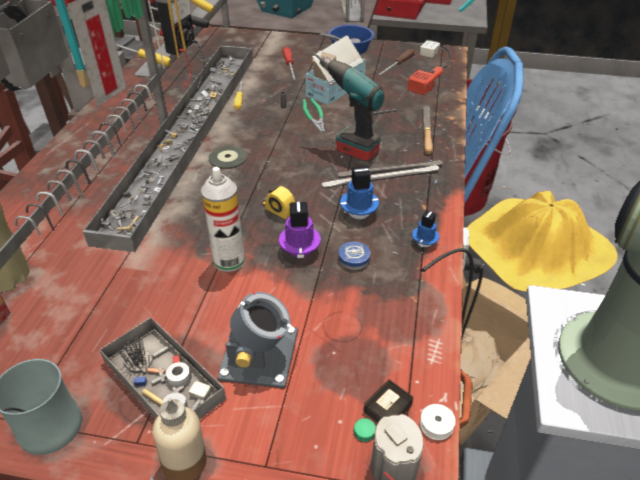

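View pics/top0.png

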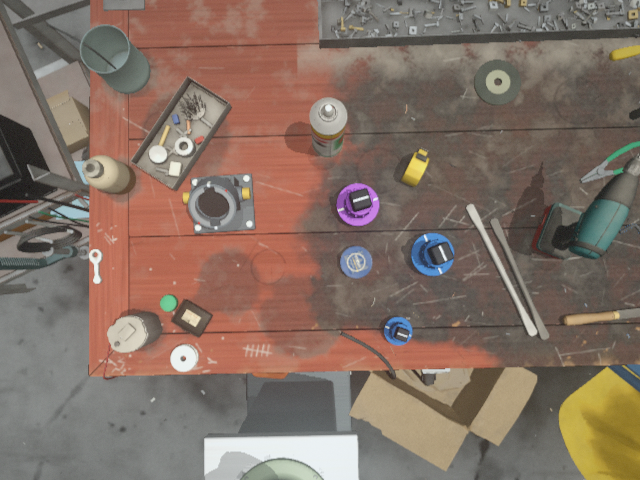

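Run:
```python
from h import *
a=cv2.imread("pics/full_top0.png");b=cv2.imread("pics/full_side0.png")
z=lambda f,u,v,w,hh,k:cv2.resize(f[v:v+hh,u:u+w],None,fx=k,fy=k,interpolation=cv2.INTER_CUBIC)
cv2.imwrite("pics/c1.png",np.hstack([z(a,175,165,90,75,8)[:,:720]]))
cv2.imwrite("pics/c2.png",z(b,215,280,90,110,5))
cv2.imwrite("pics/c3.png",np.hstack([z(a,400,220,66,66,6),z(b,330,160,66,66,6)]))
```

```text
(no output)
```

View pics/c1.png

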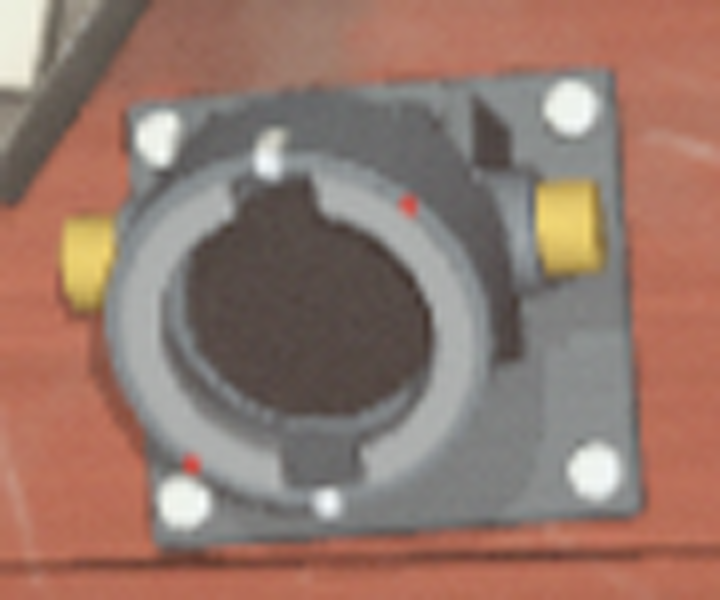

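View pics/c2.png

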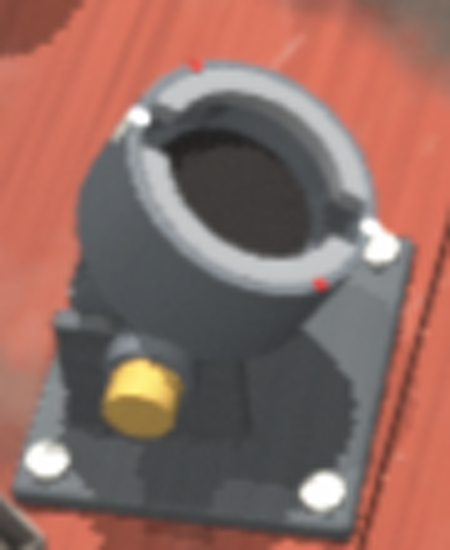

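View pics/c3.png

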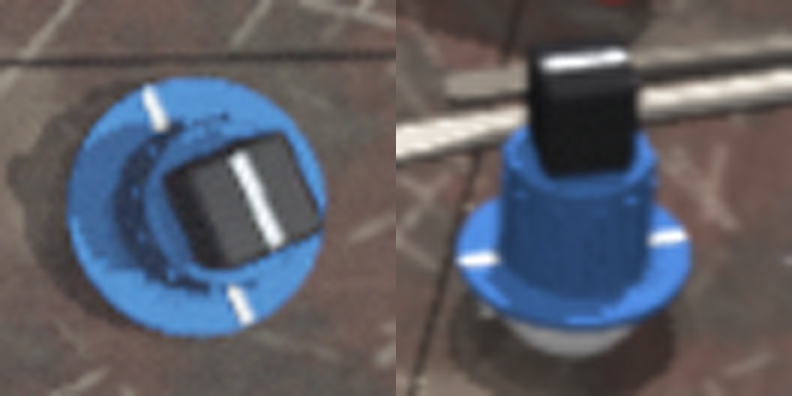

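Run:
```python
from h import *
T=lambda a,b:(175+a/8-.5,165+b/8-.5); S=lambda a,b:(215+a/5-.5,280+b/5-.5)
prs={"w+":((270,155),(138,117)),"w-":((328,502),(370,230)),"r+":((408,205),(195,65)),"r-":((190,465),(320,285)),"knobL":((62,265),None)}
P={}
for k,(a,b) in prs.items():
    if b:
        p,e=tri(("top",*T(*a)),("side",*S(*b)));P[k]=p;print(k,p.round(4),round(e,4))
c=(P["w+"]+P["w-"]+P["r+"]+P["r-"])/4
a=P["w+"]-P["w-"];b=P["r+"]-P["r-"];print(np.linalg.norm(a),np.linalg.norm(b))
print("ang",np.degrees(np.arccos(a@b/np.linalg.norm(a)/np.linalg.norm(b))))
n=np.cross(b,a);n/=np.linalg.norm(n);print("c",c,"n",n,"tilt",np.degrees(np.arccos(n[2])),"lean az",np.degrees(np.arctan2(n[1],n[0])))
# bowl stripe top z=.12, flange marks z=.034
C=lambda a,b:(400+a/6-.5,220+b/6-.5)
s1,s2=atz("top",*C(238,153),.12),atz("top",*C(274,247),.12)
f1,f2=atz("top",*C(148,90),.034),atz("top",*C(243,320),.034)
for x in((s1,s2),(f1,f2)):
    d=x[0]-x[1];print((x[0]+x[1])/2,np.linalg.norm(d),np.degrees(np.arctan2(d[1],d[0])))
D=lambda a,b:(330+(a-396)/6-.5,160+b/6-.5)
s1,s2=atz("side",*D(545,66),.12),atz("side",*D(623,56),.12)
f1,f2=atz("side",*D(462,260),.034),atz("side",*D(686,236),.034)
for x in((s1,s2),(f1,f2)):
    d=x[0]-x[1];print((x[0]+x[1])/2,np.linalg.norm(d),np.degrees(np.arctan2(d[1],d[0])))
for q in [(357,203),(352,262),(328,108)]:print(atz("top",*q,.02))
```

```text
w+ [0.6549 0.1136 0.1331] 0.0018
w- [0.578  0.1107 0.0893] 0.0
r+ [0.644  0.0828 0.1278] 0.0004
r- [0.5871 0.1424 0.0966] 0.0001
0.08859386253927275 0.08810071491599497
ang 44.46430113718727
c [0.6159916  0.11237538 0.11167982] n [-0.49441414 -0.01732224  0.86905385] tilt 29.651123247686765 lean az -177.99341203462228
[ 0.51776415 -0.31966868  0.12      ] 0.031189450389396963 18.93971878460696
[ 0.51827197 -0.31926421  0.034     ] 0.08422823544080274 20.500361353063095
[ 0.5174432  -0.31870708  0.12      ] 0.029163098125592243 23.306927187239783
[ 0.51737281 -0.31952693  0.034     ] 0.08657760182592582 20.673083912518397
[ 0.6274491 -0.1699129  0.02     ]
[ 0.50494975 -0.15630993  0.02      ]
[ 0.83012359 -0.11420103  0.02      ]
```

Candidates for the bowl in the top image are purple (357,203), large blue (433,254) and small blue (398,330). I choose the large blue one, and the crop confirms a blue bowl with a black grip, white stripe and flange marks. It stands at (0.518,-0.319) with x at 20.5°. The mouth is at (0.616,0.112,0.112), tilted 29.7°, with the slots along the lean.

```bash
python3 -m jog '[[0.021,-0.0525,0,2.5],[0.021,-0.0525,0,2.5],[0.021,-0.0525,0,2.5],[0.021,-0.0525,0,2.5],[0.021,-0.0525,0,2.5],[0.021,-0.0525,0,2.5],[0.021,-0.0525,0,2.5],[0.021,-0.0525,0,2.5],[0.021,-0.0525,0,2.5],[0.021,-0.0525,0,2.5]]' 100
python3 -m jog '[[0.021,-0.0525,0,2.5],[0.021,-0.0525,0,2.5],[0.021,-0.0525,0,2.5],[0.021,-0.0525,0,2.5],[0.021,-0.0525,-0.02,2.5],[0.024,-0.052,-0.02,2.0],[0,0,-0.02,0],[0,0,-0.02,0],[0,0,0,0],[0,0,0,0]]' 100
python3 - <<'E'
from h import *
snap("top","t1"); o=r.get_obs(); print(o["position"],np.degrees(np.arctan2(o["tool_rot"][1,0],o["tool_rot"][0,0])))
E
```

```text
time_s: 1.35
position: [0.3894, -0.0068, 0.2483]
tool_rot: [[-0.105, 0.994, 0.0], [0.994, 0.105, 0.0], [0.0, 0.0, -1.0]]
force: [2.2, 0.6, 0.5]
grip_width: 1.0
time_s: 2.6
position: [0.5183, -0.3195, 0.1689]
tool_rot: [[-0.35, 0.937, 0.0], [0.937, 0.35, -0.0], [-0.0, 0.0, -1.0]]
force: [-0.7, 0.2, 0.2]
grip_width: 1.0
[ 0.51861965 -0.31968158  0.16931384] 110.50105339558338
```

View pics/t1.png

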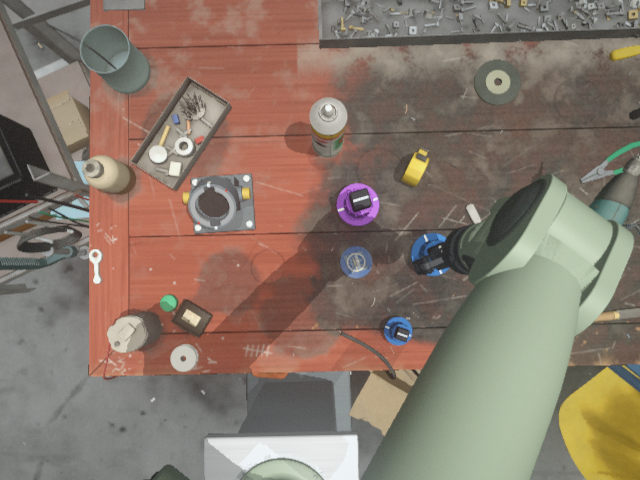

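The top view shows the gripper over the blue bowl at about (433,256), and the arm clears the bystanders. Next I descend, grip and lift.

```bash
python3 -m jog '[[-0.0005,0,-0.015,0],[0,0,-0.02,0],[0,0,-0.015,0],[0,0,-0.01,0],[0,0,-0.005,0],[0,0,0,0],[0,0,0,0],[0,0,0,0],[0,0,0,0],[0,0,0,0]]' 100
python3 -m jog '[[0,0,0,0],[0,0,0,0],[0,0,0,0],[0,0,0,0],[0,0,0,0],[0,0,0,0],[0,0,0,0],[0,0,0.005,0],[0,0,0.02,0],[0,0,0.03,0]]' 0
python3 - <<'E'
from h import *
snap("side","s2",(300,60,500,260),3); print(r.get_obs()["position"])
E
```

```text
time_s: 3.9
position: [0.5177, -0.3195, 0.1034]
tool_rot: [[-0.35, 0.937, 0.0], [0.937, 0.35, -0.0], [-0.0, 0.0, -1.0]]
force: [0.5, -0.3, -0.4]
grip_width: 0.999
time_s: 5.15
position: [0.5163, -0.3181, 0.1573]
tool_rot: [[-0.35, 0.937, -0.004], [0.937, 0.35, 0.003], [0.004, -0.002, -1.0]]
force: [-0.6, 0.6, -2.1]
grip_width: 0.416
[ 0.51847332 -0.31981091  0.16228755]
```

View pics/s2.png

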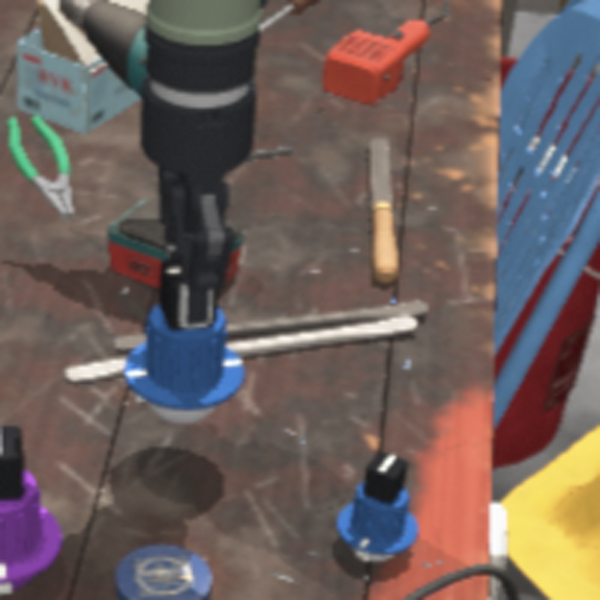

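The side view shows the bowl hanging upright in the jaws, with the grip inside the pads at about (190,290) in the crop. I carry it above the mouth and turn -18.5°.

```bash
python3 -m jog '[[0,0,0.06,0],[0,0,0.06,0],[0.01,0.048,0,-2],[0.01,0.048,0,-2],[0.01,0.048,0,-2],[0.01,0.048,0,-2],[0.01,0.048,0,-2],[0.01,0.048,0,-2],[0.01,0.048,0,-2],[0.01,0.048,0,-2]]' 0
python3 -m jog '[[0.0123,0.0477,0,-2.5],[0,0,-0.01,0],[0,0,-0.01,0],[0,0,0,0],[0,0,0,0],[0,0,0,0],[0,0,0,0],[0,0,0,0],[0,0,0,0],[0,0,0,0]]' 0
python3 - <<'E'
from h import *
snap("side","s3",(180,180,340,380),3);snap("top","t3",(150,120,290,260),4); o=r.get_obs();print(o["position"],np.degrees(np.arctan2(o["tool_rot"][1,0],o["tool_rot"][0,0])))
a,b=[cv2.imread(f"pics/{n}3.png") for n in "st"]
cv2.imwrite("pics/m3.png",cv2.resize(np.hstack([cv2.resize(a,(448,560)),b[:560]]),(784,436)) )
E
```

```text
time_s: 6.45
position: [0.5972, 0.0663, 0.2773]
tool_rot: [[-0.077, 0.997, -0.002], [0.997, 0.077, 0.0], [0.0, -0.002, -1.0]]
force: [0.1, -0.6, -2.4]
grip_width: 0.414
time_s: 7.7
position: [0.6099, 0.1123, 0.2583]
tool_rot: [[-0.035, 0.999, -0.0], [0.999, 0.035, 0.0], [0.0, -0.0, -1.0]]
force: [0.4, 0.7, -0.6]
grip_width: 0.41
[0.60997396 0.11227989 0.25828339] 91.99302816573517
```

View pics/m3.png

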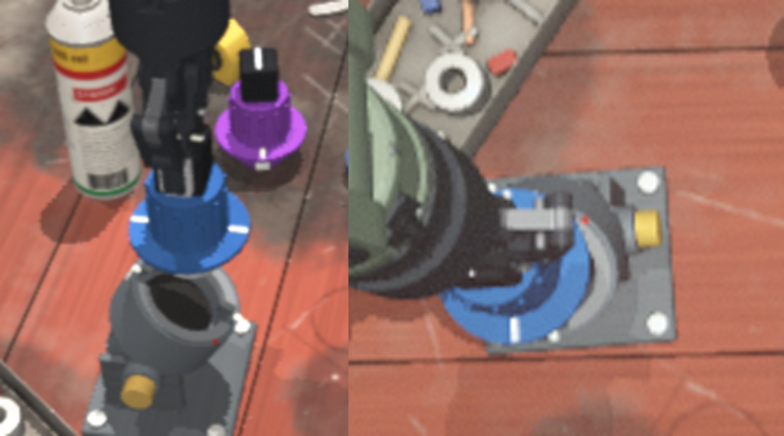

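```bash
python3 -m jog '[[0,0,-0.015,0],[0,0,-0.015,0],[0,0,-0.01,0],[0,0,-0.005,0],[0,0,-0.003,0],[0,0,-0.002,0],[0,0,-0.002,0],[0,0,0,0],[0,0,0,0],[0,0,0,0]]' 0
python3 - <<'E'
from h import *
snap("side","s4",(180,180,340,380),3)
o=r.get_obs();print(o["position"],o["force"],o["torque"])
E
```

```text
time_s: 9.05
position: [0.6103, 0.1123, 0.2072]
tool_rot: [[-0.035, 0.999, 0.001], [0.999, 0.035, 0.0], [0.0, 0.001, -1.0]]
force: [-1.6, -0.4, 6.1]
grip_width: 0.42
[0.6103279  0.11227024 0.20720933] [-2.1620411  -0.21323622  4.98563838] [-0.07812523  0.31571377 -0.07276262]
```

View pics/s4.png

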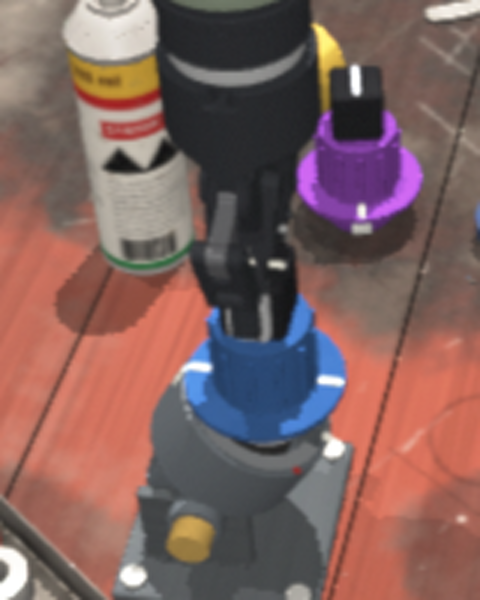

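```bash
python3 -m jog '[[-0.002,0,-0.0015,0],[-0.002,0,-0.0015,0],[-0.002,0,-0.0015,0],[-0.002,-0.0002,-0.0015,0],[-0.002,-0.0002,-0.0015,0],[-0.002,-0.0002,-0.0015,0],[-0.002,0,-0.0015,0],[-0.002,0,-0.0015,0],[-0.0025,0,-0.0015,0],[0,0,0,0]]' 0
python3 - <<'E'
from h import *
snap("side","s5",(180,180,340,380),3)
o=r.get_obs();print(o["position"],o["force"],o["torque"])
E
```

```text
time_s: 10.35
position: [0.6003, 0.1116, 0.2006]
tool_rot: [[-0.034, 0.999, 0.022], [0.999, 0.034, 0.001], [0.0, 0.022, -1.0]]
force: [6.2, -2.3, 24.6]
grip_width: 0.417
[0.60024559 0.1116404  0.20052703] [ 5.94716134 -0.33783002 23.50547489] [ 0.01366142 -1.86701673 -0.11756296]
```

View pics/s5.png

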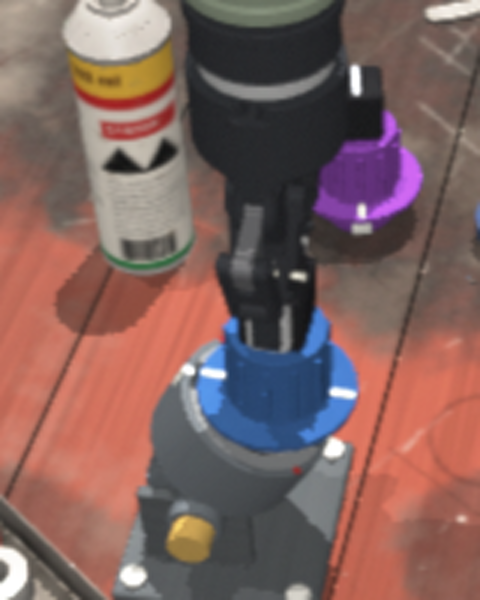

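The contact is pivoting the bowl as planned: the tool moved (-10,-6.7) mm, which is on the arc, at 24 N. I continue along the arc.

```bash
python3 -m jog '[[-0.0025,0,-0.002,0],[-0.0025,0,-0.002,0],[-0.0025,-0.0002,-0.002,0],[-0.0025,0,-0.0025,0],[-0.0025,-0.0002,-0.0025,0],[-0.0025,0,-0.003,0],[-0.002,-0.0002,-0.003,0],[-0.002,0,-0.003,0],[0,0,0,0],[0,0,0,0]]' 0
python3 - <<'E'
from h import *
snap("side","s6",(180,180,340,380),3)
o=r.get_obs();print(o["position"],o["force"],o["torque"])
E
```

```text
time_s: 11.65
position: [0.5947, 0.1108, 0.1964]
tool_rot: [[-0.033, 0.998, 0.056], [0.999, 0.033, 0.0], [-0.001, 0.056, -0.998]]
force: [4.3, -3.9, 87.5]
grip_width: 0.417
[0.59475272 0.11086096 0.19642313] [ 4.01081592 -4.09928973 87.59743153] [-0.67581638 -1.91582134 -0.14330249]
```

View pics/s6.png

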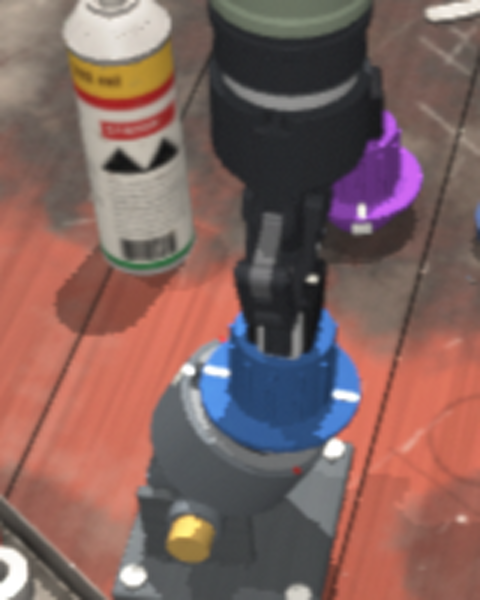

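Force has risen to 87 N while the bowl is only partly tilted, so it is binding. I back off before looking more closely.

```bash
python3 -m jog '[[0.005,0,0.008,0],[0.005,0,0.006,0],[0.005,0,0.004,0],[0.004,0,0.003,0],[0,0,0,0],[0,0,0,0],[0,0,0,0],[0,0,0,0],[0,0,0,0],[0,0,0,0]]' 0
python3 - <<'E'
from h import *
snap("side","s7",(220,270,310,350),8);snap("top","t7",(170,160,260,240),8)
o=r.get_obs();print(o["position"],o["force"],o["torque"])
E
```

```text
time_s: 12.95
position: [0.5957, 0.1109, 0.1972]
tool_rot: [[-0.034, 0.999, 0.01], [0.999, 0.034, 0.0], [-0.0, 0.01, -1.0]]
force: [2.8, -1.2, 11.2]
grip_width: 0.41
[0.59563321 0.11092467 0.19718684] [ 2.62304234 -0.05841717 12.11247257] [-0.10016181 -0.87227232 -0.01377872]
```

View pics/s7.png

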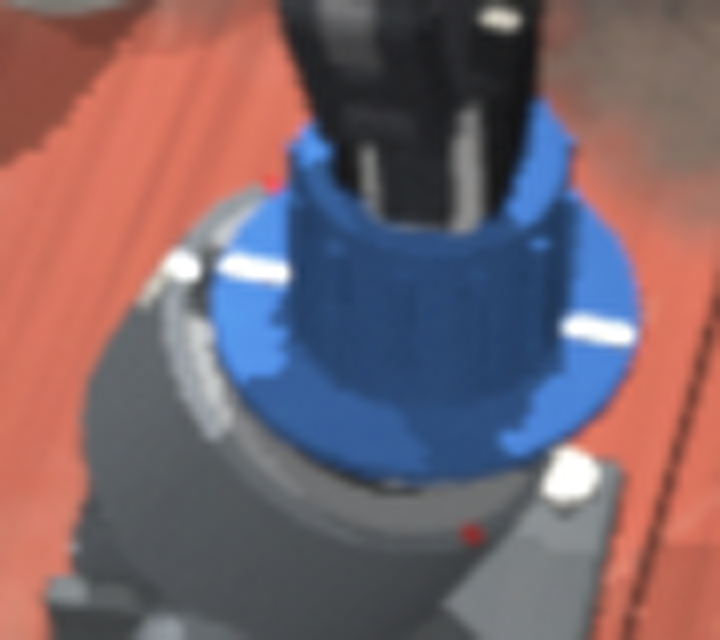

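View pics/t7.png

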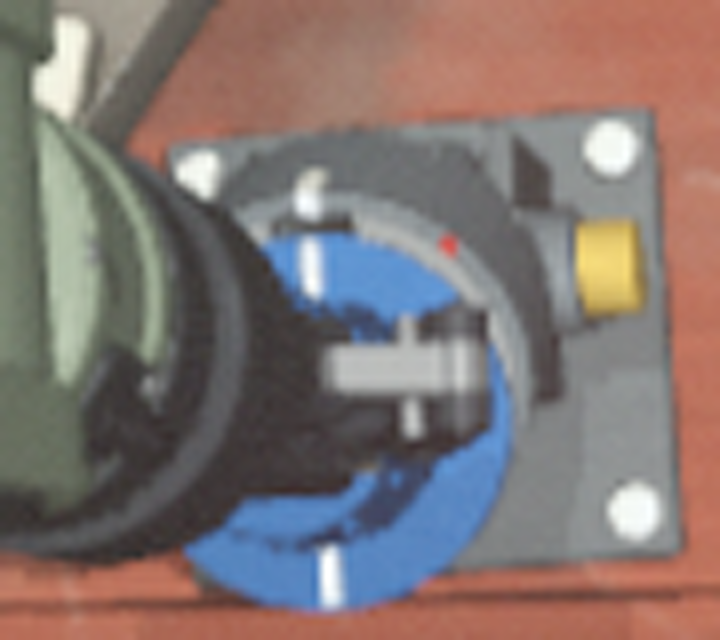

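```bash
cat > m.py <<'E'
from h import *
c=np.array([.616,.1124,.1117]);n=np.array([-.497,-.0174,.867]);n/=np.linalg.norm(n)
x=np.array([.869,.033,.497]);x-=n*(x@n);x/=np.linalg.norm(x);y=np.cross(n,x);M=np.c_[x,y,n]
E
python3 - <<'E'
from m import *
T=lambda a,b:(170+a/8-.5,160+b/8-.5); S=lambda a,b:(220+a/8-.5,270+b/8-.5)
p,e=tri(("top",*T(312,238)),("side",*S(222,262)));q,f=tri(("top",*T(332,605)),("side",*S(635,333)))
d=p-q;print(p,q,e,f,np.linalg.norm(d),"tilt",np.degrees(np.arcsin(d[2]/np.linalg.norm(d))),"az",np.degrees(np.arctan2(d[1],d[0])))
print("mouth frame",M.T@(p-c),M.T@(q-c))
E
```

```text
[0.64526995 0.11283929 0.13565434] [0.55966965 0.11039844 0.12934707] 9.211633734497739e-05 0.0011309548464493323 0.08586704859398242 tilt 4.212392630452063 az 1.633322461960384
mouth frame [ 0.03730445 -0.00068099  0.00621671] [-4.01132482e-02  7.36937915e-05  4.33526880e-02]
```

The bowl slid 5 mm toward the low side, so its nose catches the low lip (mouth-frame x −36). It is tilted only 4°. Instead I will pre-tilt it by catching the flange on the far outer edge of the fixed head and drawing the gripper back toward −x.

```bash
python3 -m jog '[[0.003,0,0.015,0],[0.002,0,0.03,0],[0,0,0.04,0],[0.02,0.001,0.005,0],[0.03,0.001,0,0],[0.04,0.001,0,0],[0.03,0.001,0,0],[0.008,0.001,-0.02,0],[0,0,-0.025,0],[0,0,-0.02,0]]' 0
python3 -m jog '[[0,0,-0.015,0],[0,0,0,0],[-0.005,0,0,0],[-0.005,0,0,0],[-0.004,0,0,0],[-0.004,0,0,0],[-0.004,0,0,0],[0,0,0,0],[0,0,0,0],[0,0,0,0]]' 0
python3 - <<'E'
from h import *
snap("side","s8",(180,180,340,380),3)
o=r.get_obs();print(o["position"],o["force"],o["torque"])
E
```

```text
time_s: 14.3
position: [0.7225, 0.1161, 0.2155]
tool_rot: [[-0.035, 0.999, -0.005], [0.999, 0.035, -0.0], [-0.0, -0.005, -1.0]]
force: [0.0, -0.0, -2.8]
grip_width: 0.411
time_s: 15.55
position: [0.7026, 0.116, 0.2037]
tool_rot: [[-0.035, 0.999, 0.0], [0.999, 0.035, 0.0], [0.0, 0.0, -1.0]]
force: [-0.3, -1.4, -3.6]
grip_width: 0.414
[0.70256319 0.11598859 0.2036842 ] [ 0.52395806 -0.07040778 -2.63455098] [0.03091344 0.01919139 0.02761768]
```

View pics/s8.png

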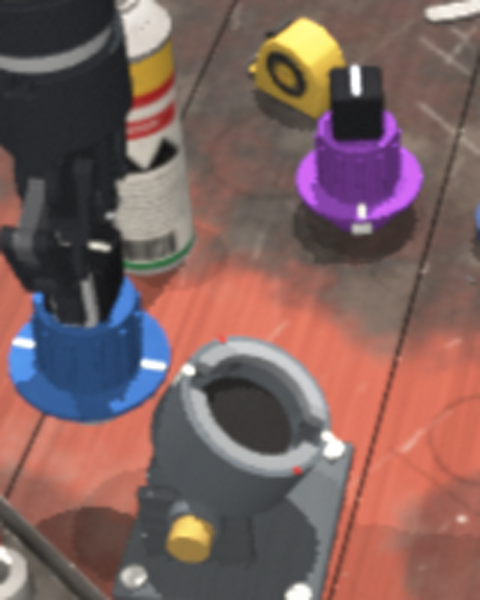

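The bowl is beyond the head on the far side, with its flange about level with the high rim and almost touching. Now I draw back.

```bash
python3 -m jog '[[-0.003,0,0,0],[-0.003,0,0,0],[-0.003,0,0,0],[-0.003,0,0.0005,0],[-0.003,0,0.0005,0],[-0.003,0,0.001,0],[-0.003,0,0.001,0],[-0.003,0,0.001,0],[0,0,0,0],[0,0,0,0]]' 0
python3 - <<'E'
from h import *
snap("side","s9",(180,180,340,380),3)
o=r.get_obs();print(o["position"],o["force"],o["torque"])
E
```

```text
time_s: 16.85
position: [0.682, 0.1159, 0.2102]
tool_rot: [[-0.034, 0.999, 0.009], [0.999, 0.034, 0.0], [-0.0, 0.009, -1.0]]
force: [7.3, -0.1, 0.1]
grip_width: 0.413
[0.68196365 0.11592713 0.21021622] [ 7.55167697 -0.65352958  0.16307312] [-4.16201678e-02 -1.94837780e+00  3.30366908e-04]
```

View pics/s9.png

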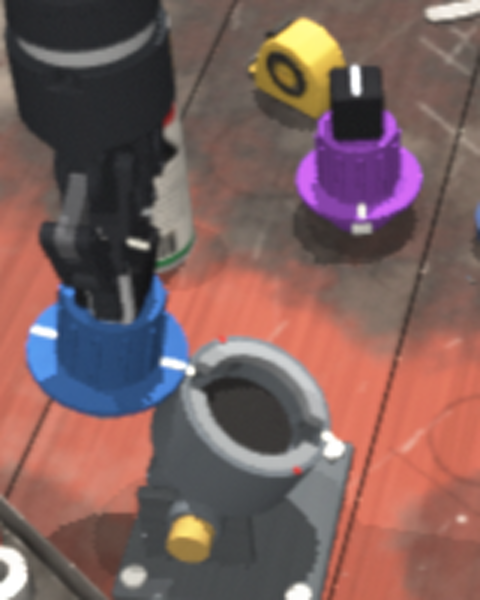

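```bash
python3 -m jog '[[-0.003,0,0.0005,0],[-0.003,0,0.0005,0],[-0.003,0,0.0005,0],[-0.003,0,0.0005,0],[-0.003,0,0.0005,0],[-0.003,0,0.001,0],[-0.003,0,0.001,0],[-0.003,0,0.001,0],[0,0,0,0],[0,0,0,0]]' 0
python3 - <<'E'
from h import *
snap("side","s10",(180,180,340,380),3)
o=r.get_obs();print(o["position"],o["force"],o["torque"])
E
```

```text
time_s: 18.15
position: [0.6559, 0.1159, 0.2145]
tool_rot: [[-0.035, 0.999, 0.004], [0.999, 0.035, -0.0], [-0.0, 0.004, -1.0]]
force: [5.1, 0.4, 1.3]
grip_width: 0.412
[0.65596695 0.11593376 0.21452937] [ 5.76470951 -0.10594236  0.46105874] [-0.09997976 -1.48249775  0.02262363]
```

View pics/s10.png

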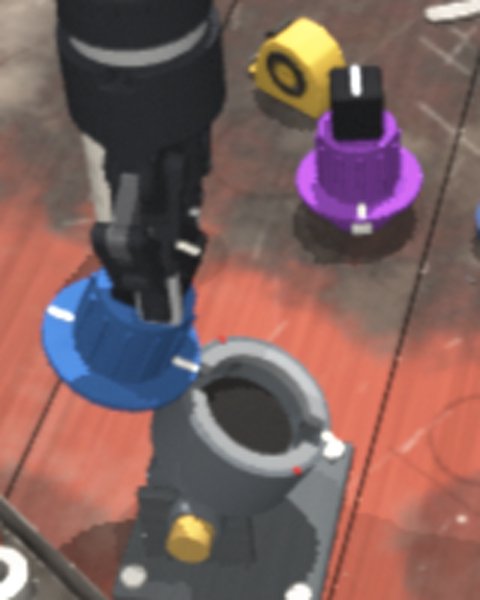

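Run:
```python
from h import *
snap("top","t10",(150,130,250,230),7)
a=cv2.imread("pics/full_s10.png")[260:330,185:265];cv2.imwrite("pics/s10b.png",cv2.resize(a,None,fx=8,fy=8,interpolation=cv2.INTER_CUBIC))
```

```text
(no output)
```

View pics/s10b.png

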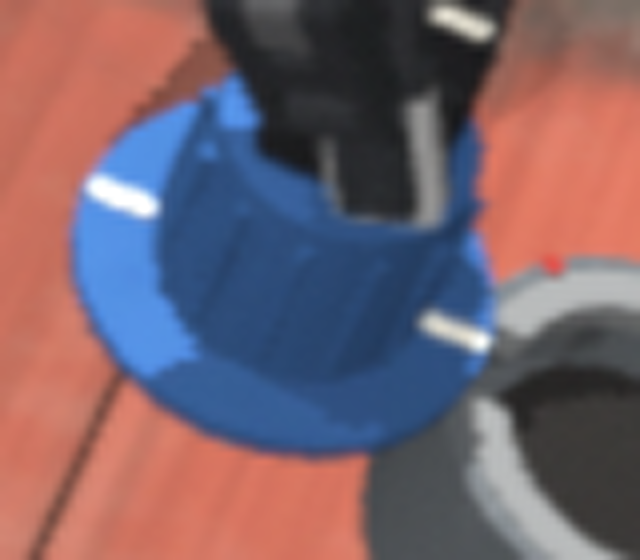

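View pics/t10.png

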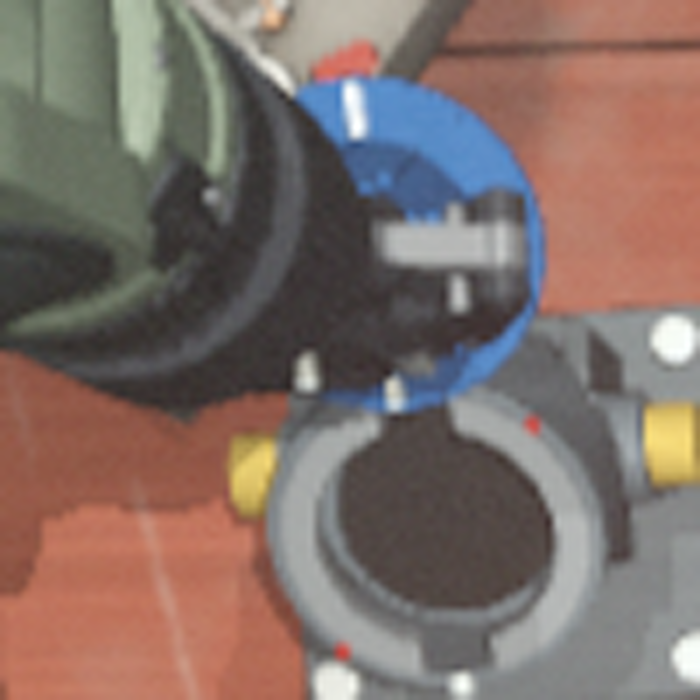

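```bash
cat >> m.py <<'E'
def bowl(tp,tm,sp,sm):
    p,e=tri(("top",*tp),("side",*sp));q,f=tri(("top",*tm),("side",*sm)); d=p-q;L=np.linalg.norm(d);d/=L
    fc=(p+q)/2; o=r.get_obs(); g=o["position"]-o["tool_rot"][:,2]*.002
    print("gap",e,f,"len",L,"tilt",np.degrees(np.arcsin(d[2])),"az",np.degrees(np.arctan2(d[1],d[0])),"flange c",fc.round(4))
    h=o["tool_rot"][:,0]; z=np.cross(d,h);z/=np.linalg.norm(z); print("axis",z.round(3),"grip rel (x,axis) mm",1e3*(g-fc)@d,34+1e3*(g-fc)@z,"mouthframe flange",(M.T@(fc-c)).round(4))
    return fc,d,z
E
python3 - <<'E'
from m import *
T=lambda a,b:(150+a/7-.5,130+b/7-.5); S=lambda a,b:(185+a/8-.5,260+b/8-.5)
print(bowl(T(350,85),T(395,410),S(87,184),S(490,343)))
E
```

```text
gap 0.000815298378858986 0.0007178781321101918 len 0.08636440712840994 tilt 23.11136996319835 az 2.068687497721006 flange c [0.6864 0.1181 0.1562]
axis [-0.392 -0.013  0.92 ] grip rel (x,axis) mm -4.37922119820148 101.41183235461642 mouthframe flange [0.0834 0.003  0.0035]
(array([0.6863815 , 0.11810965, 0.15623784]), array([0.9191442 , 0.0332005 , 0.39251964]), array([-0.39229518, -0.01329686,  0.91974327]))
```

```bash
python3 -m jog '[[-0.003,0,0.0005,0],[-0.003,0,0.0005,0],[-0.003,0,0,0],[-0.001,0,0,0],[0,0,0,0],[0.003,0,0.002,0],[0.004,0,0.005,0],[0,0,0.01,0],[0,0,0.02,0],[0,0,0,0]]' 0
python3 - <<'E'
from h import *
snap("top","t11",(150,130,250,230),7)
snap("side","s11",(180,230,260,310),8)
E
```

```text
time_s: 19.5
position: [0.6521, 0.1162, 0.2533]
tool_rot: [[-0.035, 0.999, 0.003], [0.999, 0.035, 0.0], [0.0, 0.003, -1.0]]
force: [-0.5, -0.2, -2.3]
grip_width: 0.411
```

View pics/s11.png

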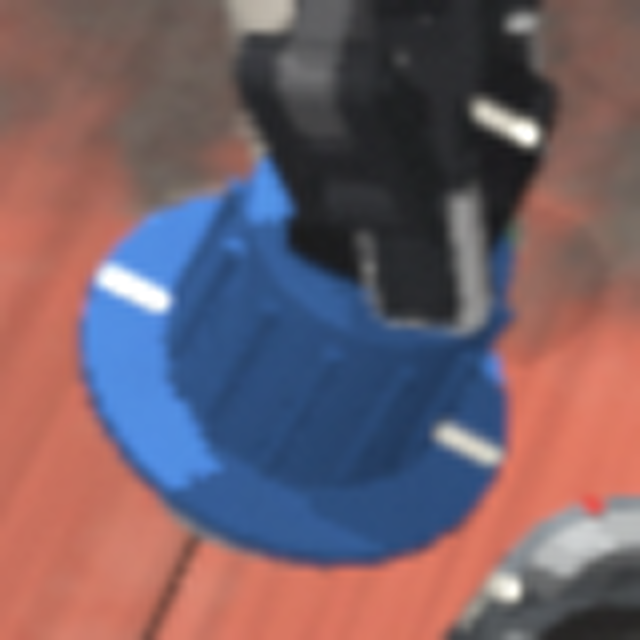

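View pics/t11.png

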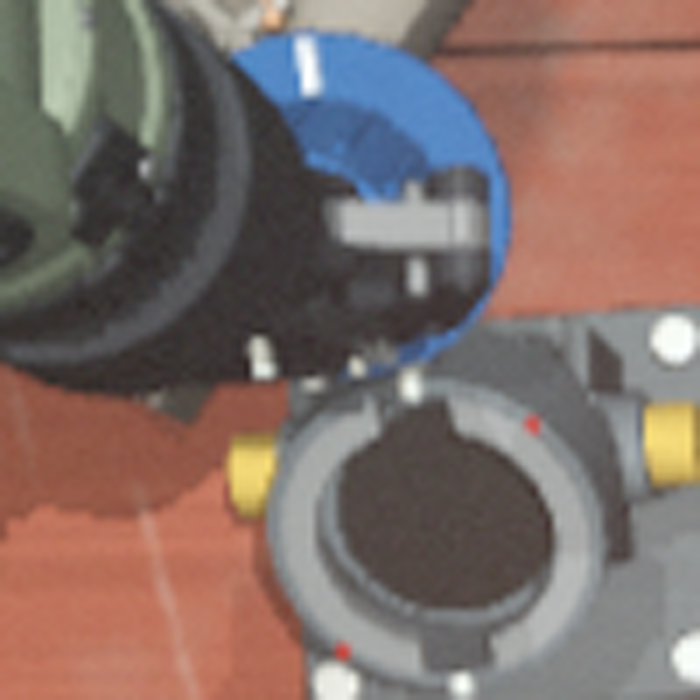

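Run:
```python
from m import *
T=lambda a,b:(150+a/7-.5,130+b/7-.5); S=lambda a,b:(180+a/8-.5,230+b/8-.5)
fc,d,z=bowl(T(305,38),T(355,373),S(98,270),S(501,459))
o=r.get_obs();print(o["position"])
# translation to bring flange top centre to mouth axis at nose depth k: flange top s=34 -> height 34-k above mouth
for k in(-15,0,15,19,29): print(k,(c+n*(34-k)*1e-3-fc).round(4), (o["position"]+c+n*(34-k)*1e-3-fc).round(4))
```

```text
gap 0.0005323937011860551 0.002104250214690094 len 0.08623308422773339 tilt 27.497799251711008 az 1.2822608690876538 flange c [0.6879 0.1186 0.1965]
axis [-0.461 -0.016  0.887] grip rel (x,axis) mm -6.484547942507674 101.27888256381053 mouthframe flange [0.1047 0.0034 0.0377]
[0.65115376 0.11606247 0.25115704]
-15 [-0.0963 -0.007  -0.0423] [0.5549 0.109  0.2089]
0 [-0.0888 -0.0068 -0.0553] [0.5623 0.1093 0.1959]
15 [-0.0814 -0.0065 -0.0683] [0.5698 0.1095 0.1829]
19 [-0.0794 -0.0065 -0.0718] [0.5718 0.1096 0.1794]
29 [-0.0744 -0.0063 -0.0804] [0.5767 0.1098 0.1707]
```

```bash
python3 -m jog '[[-0.03,-0.0014,0,0],[-0.03,-0.0014,0,0],[-0.03,-0.0014,0,0],[-0.0285,-0.0013,-0.002,0],[0.005,0,-0.0087,0],[0.005,0,-0.0087,0],[0.005,0,-0.0087,0],[0.005,0,-0.0087,0],[0,0,0,0],[0,0,0,0]]' 0
python3 - <<'E'
from h import *
snap("top","t12",(170,150,270,250),7)
snap("side","s12",(210,250,310,350),7)
print(r.get_obs()["position"])
E
```

```text
time_s: 20.85
position: [0.553, 0.1105, 0.2144]
tool_rot: [[-0.035, 0.999, -0.0], [0.999, 0.035, -0.0], [-0.0, -0.0, -1.0]]
force: [0.8, 0.7, -2.3]
grip_width: 0.412
[0.55312053 0.11055251 0.21480945]
```

View pics/s12.png

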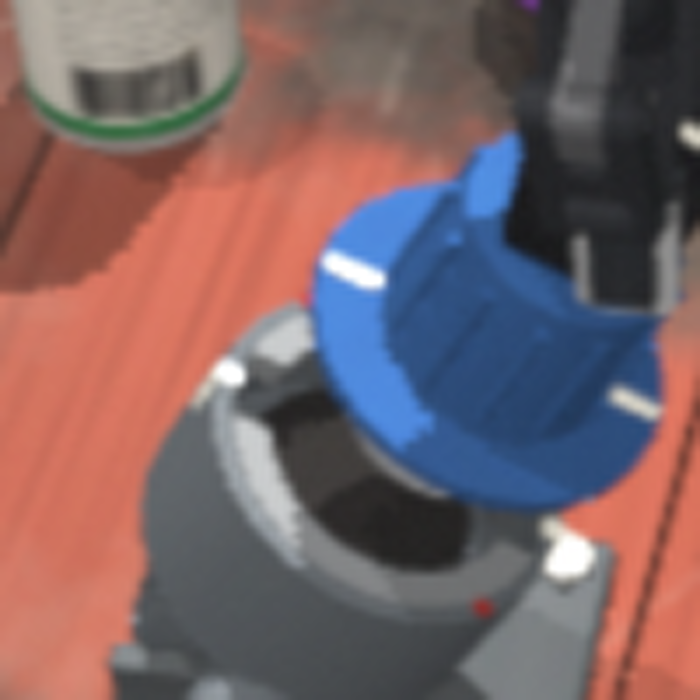

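View pics/t12.png

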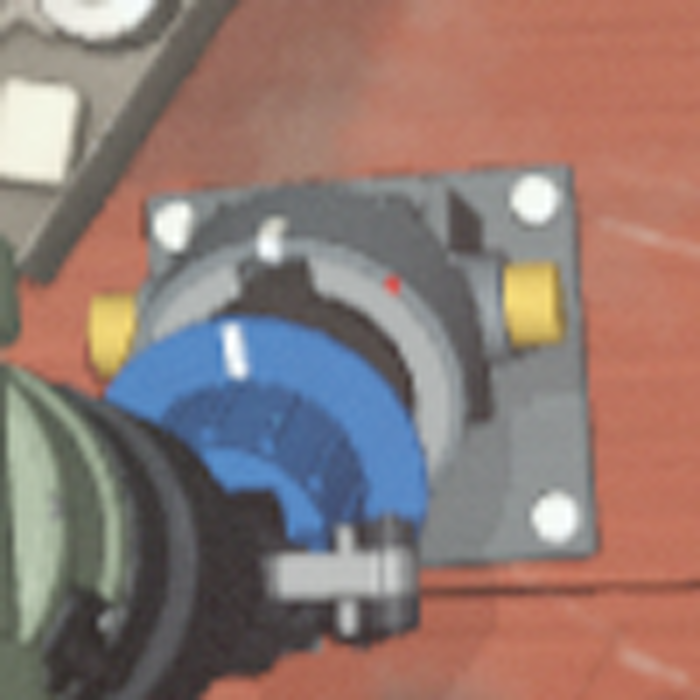

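Run:
```python
from m import *
T=lambda a,b:(170+a/7-.5,150+b/7-.5); S=lambda a,b:(210+a/7-.5,250+b/7-.5)
p,e=tri(("top",*T(232,323)),("side",*S(322,260)));print(p,e,"mouth frame mm",1e3*M.T@(p-c))
q=atz("side",*S(660,413),0);t,dd=ray("side",*S(660,413))
# minus mark on plane through p's lateral
a=np.radians(2);lat=np.array([-np.sin(a),np.cos(a),0]);s=((p-t)@lat)/(dd@lat);q=t+dd*s;D=p-q
print(q,np.linalg.norm(D),"tilt",np.degrees(np.arcsin(D[2]/np.linalg.norm(D))),1e3*M.T@((p+q)/2-c),1e3*M.T@(r.get_obs()["position"]-c))
```

```text
[0.62761971 0.11373477 0.17707943] 9.893279738363679e-05 mouth frame mm [42.64564661  0.81778021 50.91118346]
[0.55055569 0.11104364 0.13833611] 0.08629686898922667 tilt 26.676587686850176 [-0.43696004  0.93196279 53.29096616] [ -3.26308637   0.36209404 120.73947833]
```

The flange is within 1 mm of the mouth axis, the tilt is within 3°, and the nose is 19 mm short of the mouth. I insert along −z of the mouth.

```bash
python3 -m jog '[[0.0035,-0.0005,-0.0037,0],[0.0025,0,-0.0043,0],[0.0025,0.0001,-0.0043,0],[0.0025,0.0001,-0.0043,0],[0.0025,0.0001,-0.0043,0],[0.0025,0.0001,-0.0043,0],[0.0025,0.0001,-0.0043,0],[0.001,0,-0.0017,0],[0,0,0,0],[0,0,0,0]]' 0
python3 - <<'E'
from m import *
snap("top","t13",(170,150,270,250),7)
snap("side","s13",(210,250,310,350),7)
o=r.get_obs();print(o["position"],o["force"],1e3*M.T@(o["position"]-c))
E
```

```text
time_s: 22.2
position: [0.5725, 0.1105, 0.1834]
tool_rot: [[-0.035, 0.999, 0.0], [0.999, 0.035, -0.0], [-0.0, 0.0, -1.0]]
force: [0.1, 0.1, -3.1]
grip_width: 0.414
[0.57251519 0.11053404 0.18350409] [ 0.90813363 -0.20789055 -2.09770178] [-2.02824604 -0.33812889 83.94051081]
```

View pics/s13.png

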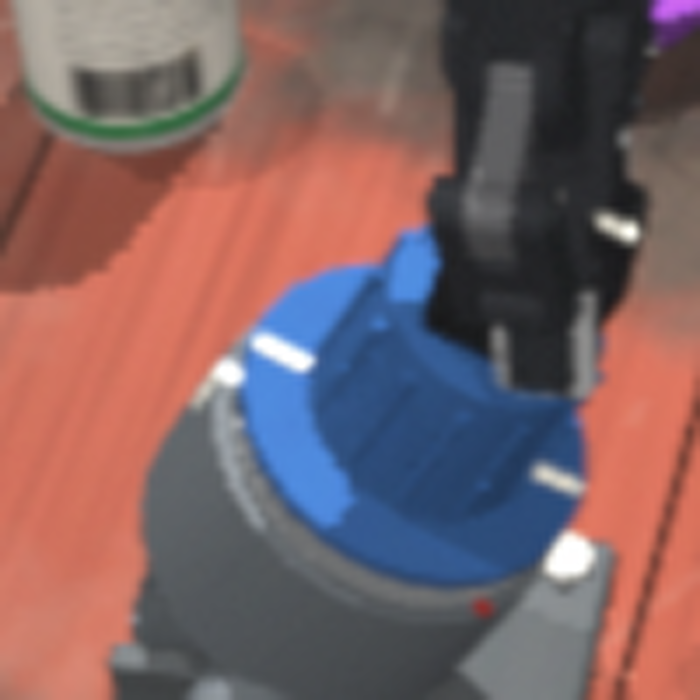

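View pics/t13.png

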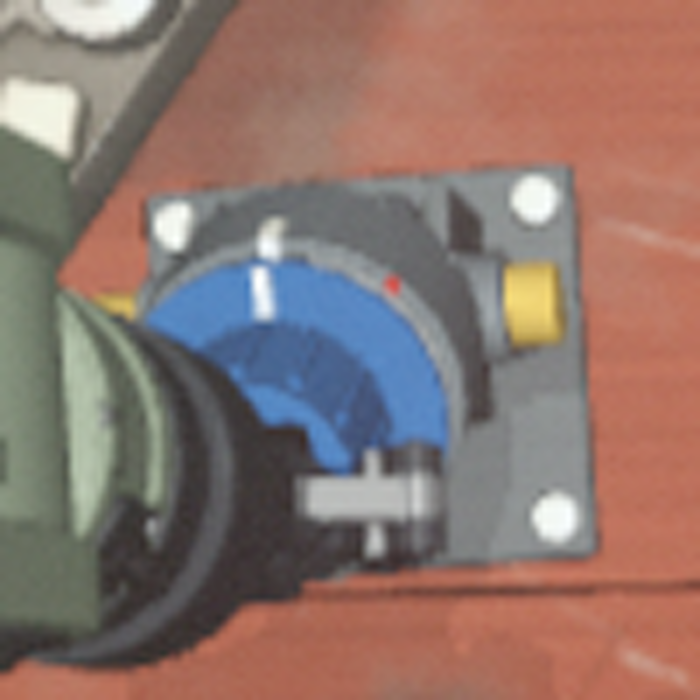

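```bash
python3 -m jog '[[0.0015,0,-0.0026,0],[0.0015,0,-0.0026,0],[0.0015,0,-0.0026,0],[0.001,0,-0.0017,0],[0.001,0,-0.0017,0],[0.0005,0,-0.001,0],[0.0005,0,-0.001,0],[0,0,0,0],[0,0,0,0],[0,0,0,0]]' 0
python3 - <<'E'
from m import *
snap("side","s14",(210,250,310,350),7)
o=r.get_obs();print(o["position"],o["force"],o["torque"],1e3*M.T@(o["position"]-c))
E
```

```text
time_s: 23.55
position: [0.5763, 0.1104, 0.1723]
tool_rot: [[-0.035, 0.999, -0.005], [0.999, 0.035, -0.001], [-0.001, -0.005, -1.0]]
force: [-19.9, -2.7, 23.7]
grip_width: 0.41
[0.5763545  0.11035369 0.17234231] [-20.19144092  -1.22996528  25.38798614] [-0.11842993  3.16964906  0.10588977] [-4.25978714 -0.64697018 72.35245859]
```

View pics/s14.png

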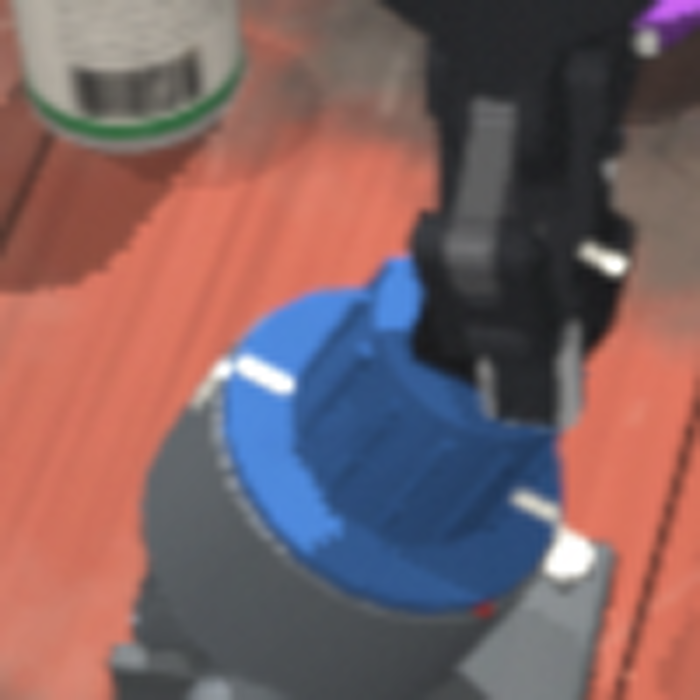

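The flange is seated flush on the lip (nose about 29 mm in, about 32 N along the axis). Next I turn clockwise.

```bash
python3 -m jog '[[0,0.0003,0,-3],[0,0.0003,0,-3],[0,0.0003,0,-3],[0,0.0003,0,-3],[0.0001,0.0003,0,-3],[0.0001,0.0003,0,-3],[0.0001,0.0003,0,-3],[0.0001,0.0003,0,-3],[0,0,0,0],[0,0,0,0]]' 0
python3 - <<'E'
from m import *
snap("side","s15",(210,250,310,350),7);snap("top","t15",(170,150,270,250),7)
o=r.get_obs();print(o["position"],o["force"],o["torque"],1e3*M.T@(o["position"]-c))
E
```

```text
time_s: 24.85
position: [0.5728, 0.1204, 0.1736]
tool_rot: [[0.362, 0.932, -0.011], [0.932, -0.361, 0.017], [0.012, -0.016, -1.0]]
force: [-35.4, 8.9, 38.6]
grip_width: 0.41
[0.57280024 0.12039982 0.1735625 ] [-36.01352013   9.23622237  37.82829496] [5.16184318 4.98657896 3.50355997] [-6.40283963  9.52291253 75.00335567]
```

View pics/s15.png

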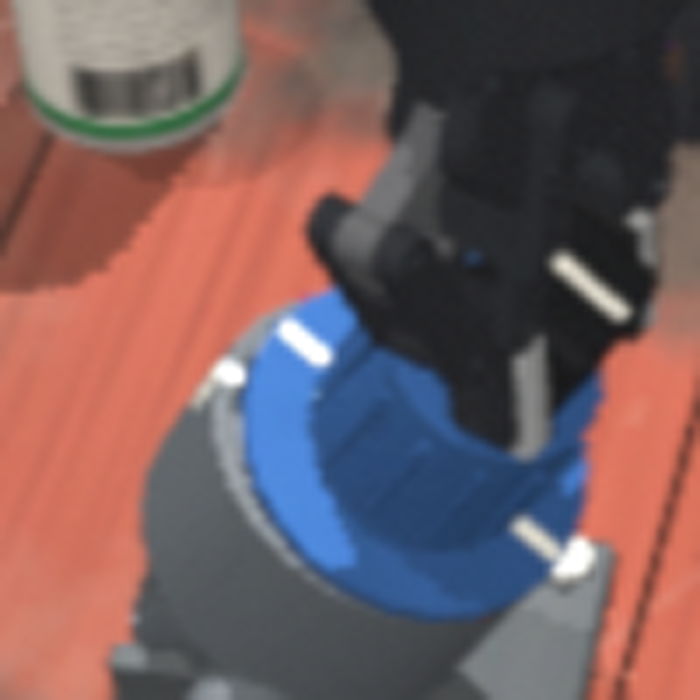

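View pics/t15.png

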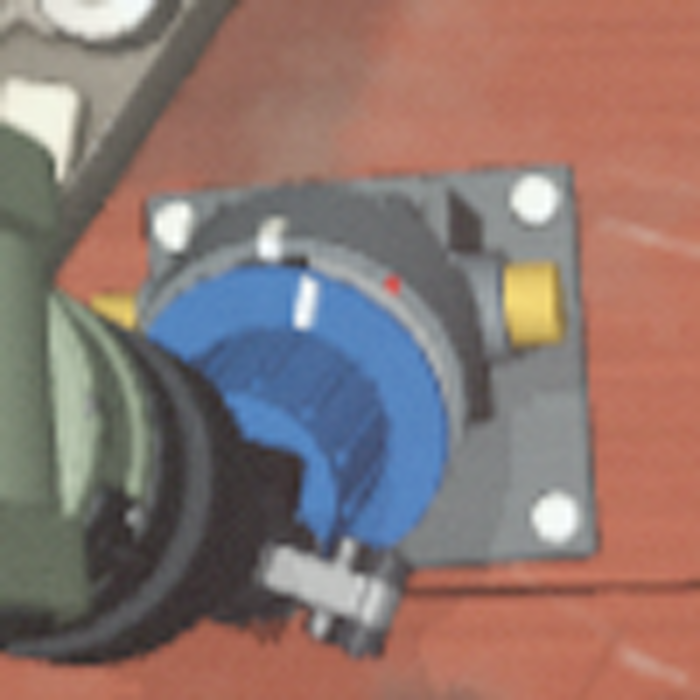

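Run:
```python
from m import *
T=lambda a,b:(170+a/7-.5,150+b/7-.5); S=lambda a,b:(210+a/7-.5,250+b/7-.5)
p,e=tri(("top",*T(311,278)),("side",*S(281,324)));P=1e3*M.T@(p-c);print(e,P,np.hypot(P[0],P[1]),np.degrees(np.arctan2(P[1],P[0])))
# rightmost flange edge point in top (y-most negative) : assume various heights
for z in (5,8,12): 
    t,d=ray("top",*T(448,425)); s=((c+n*z*1e-3-t)@n)/(d@n); Q=1e3*M.T@(t+d*s-c); print("right edge",z,Q,np.hypot(*Q[:2]))
    t,d=ray("side",*S(562,570)); s=((c+n*z*1e-3-t)@n)/(d@n); Q=1e3*M.T@(t+d*s-c); print("- mark",z,Q,np.hypot(*Q[:2]))
```

```text
0.0004990983696802937 [ 38.09074624 -11.69385196  10.4784942 ] 39.845340037161094 -17.066476398389806
right edge 5 [ -8.32638987 -40.91285274   5.        ] 41.75153036486385
- mark 5 [-46.81512142  13.70370116   5.        ] 48.77957583890015
right edge 8 [ -7.05910364 -41.49271689   8.        ] 42.08891182778817
- mark 8 [-45.79198544  16.18982869   8.        ] 48.56970746918483
right edge 12 [ -5.36938867 -42.26586908  12.        ] 42.60556329448642
- mark 12 [-44.42780414  19.50466539  12.        ] 48.52073528385258
```

The turn cocked the bowl. The clamped pads cannot follow the leaning axis, so the far side lifted about 5 mm. I turn back to the slots and reseat. Then I will loosen the jaws slightly and use them as a wrench, with the fingertips pressing on the shoulder.

```bash
python3 -m jog '[[0,-0.0003,0,3],[0,-0.0003,0,3],[0,-0.0003,0,3],[0,-0.0003,0,3],[-0.0001,-0.0003,0,3],[-0.0001,-0.0003,0,3],[-0.0001,-0.0003,0,3],[-0.0001,-0.0003,0,3],[0,0,0,0],[0,0,0,0]]' 0
python3 - <<'E'
from m import *
snap("side","s16",(210,250,310,350),7);snap("top","t16",(170,150,270,250),7)
o=r.get_obs();print(o["position"],o["force"],o["torque"],1e3*M.T@(o["position"]-c))
E
```

```text
time_s: 26.2
position: [0.5786, 0.1084, 0.1715]
tool_rot: [[-0.033, 0.999, -0.002], [0.999, 0.033, -0.005], [-0.005, -0.002, -1.0]]
force: [-10.9, -6.3, 15.0]
grip_width: 0.408
[0.57862326 0.10833083 0.17152128] [-10.84307191  -6.2964717   14.81575459] [-1.30283608  1.75683611 -0.06522672] [-2.7683053  -2.75181574 70.54734856]
```

View pics/s16.png

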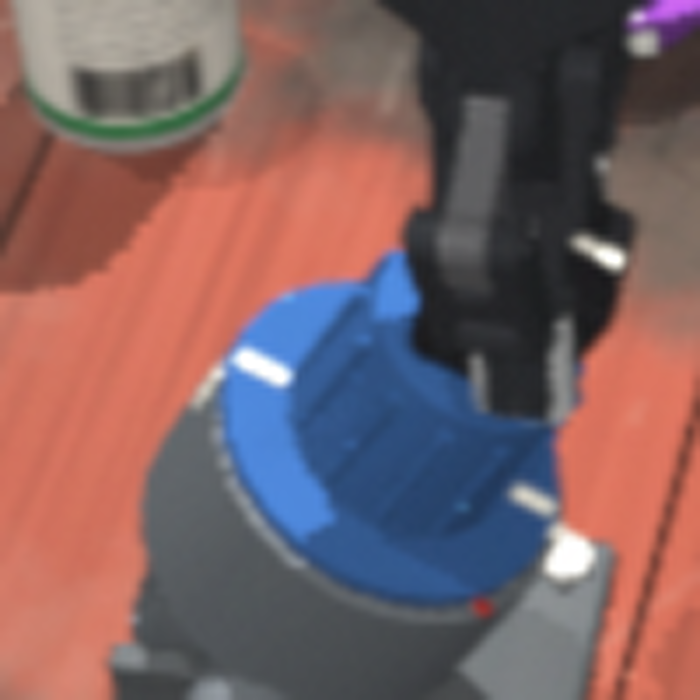

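View pics/t16.png

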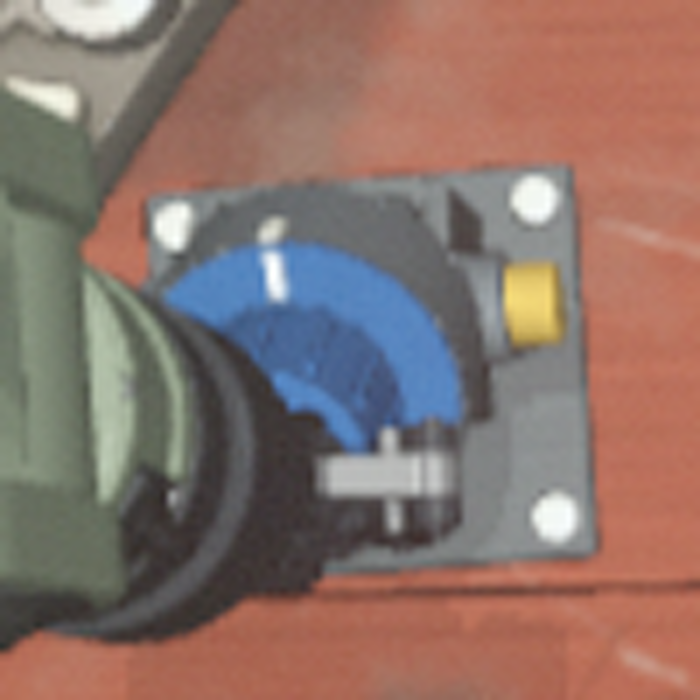

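The bowl is flush again, with its marks aligned with the slots. Now the wrench turn with slightly open jaws.

```bash
python3 -m jog '[[0.002,0.0005,-0.001,0],[0.002,0,-0.001,0],[0,0,0,-4],[0,0,0,-4],[0,0,0,-4],[0,0,0,-4],[0,0,0,-4],[0,0,0,-4],[0,0,0,0],[0,0,0,0]]' 47
python3 - <<'E'
from m import *
snap("side","s17",(210,250,310,350),7);snap("top","t17",(170,150,270,250),7)
o=r.get_obs();print(o["position"],o["force"],o["torque"],1e3*M.T@(o["position"]-c))
E
```

```text
time_s: 27.55
position: [0.5758, 0.1156, 0.1719]
tool_rot: [[0.368, 0.93, -0.013], [0.93, -0.368, 0.01], [0.005, -0.015, -1.0]]
force: [-35.3, 5.1, 43.7]
grip_width: 0.47
[0.5757312  0.11562893 0.17185529] [-35.76632057   5.36398988  44.13934517] [3.03713781 6.73175046 1.63759502] [-4.86873575  4.64843401 72.14810523]
```

View pics/s17.png

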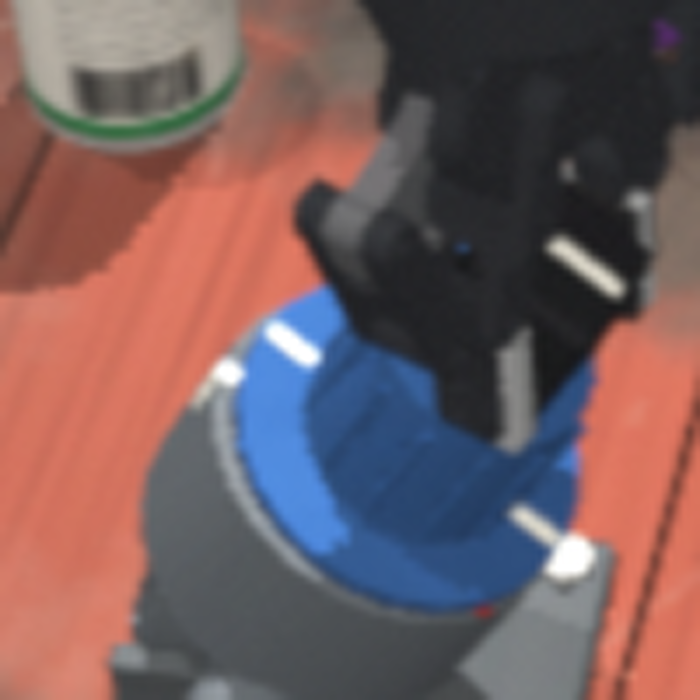

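View pics/t17.png

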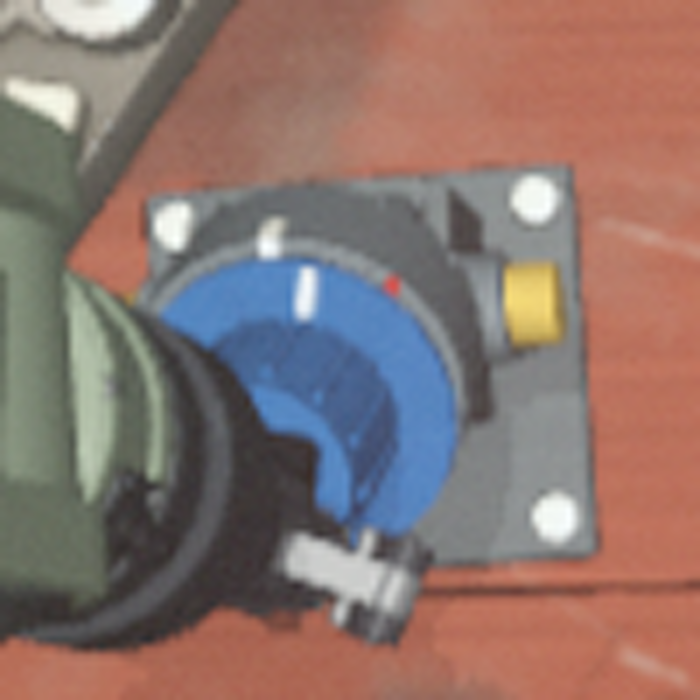

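Run:
```python
from m import *
T=lambda a,b:(170+a/7-.5,150+b/7-.5); S=lambda a,b:(210+a/7-.5,250+b/7-.5)
p,e=tri(("top",*T(308,268)),("side",*S(267,326)));P=1e3*M.T@(p-c);print(e,P,np.hypot(P[0],P[1]),np.degrees(np.arctan2(P[1],P[0])))
for z in (5,8): 
    t,d=ray("side",*S(562,570)); s=((c+n*z*1e-3-t)@n)/(d@n); Q=1e3*M.T@(t+d*s-c); print("- mark",z,Q,np.hypot(*Q[:2]))
```

```text
5.25615556068756e-05 [ 40.49752748 -10.90611471   8.64965063] 41.94035133946096 -15.07235886303432
- mark 5 [-46.81512142  13.70370116   5.        ] 48.77957583890015
- mark 8 [-45.79198544  16.18982869   8.        ] 48.56970746918483
```

The + mark is now at −15° and 8.6 mm high, so the lugs bear under the lip. I ease the press and turn on.

```bash
python3 -m jog '[[-0.0015,0,0.003,0],[-0.001,0,0.002,0],[0,0,0,-4],[0,0,0,-4],[0,0,0,-4],[0,0,0,-4],[0,0,0,-4],[0,0,0,-4],[0,0,0,-4],[0,0,0,0]]' 47
python3 - <<'E'
from m import *
snap("side","s18",(210,250,310,350),7);snap("top","t18",(170,150,270,250),7)
o=r.get_obs();print(o["position"],o["force"],o["torque"],1e3*M.T@(o["position"]-c))
E
```

```text
time_s: 28.9
position: [0.5719, 0.1224, 0.1759]
tool_rot: [[0.757, 0.653, -0.015], [0.653, -0.757, 0.025], [0.005, -0.029, -1.0]]
force: [-38.3, 22.8, 38.2]
grip_width: 0.475
[0.57190966 0.1224028  0.17586046] [-37.60706755  22.04548303  39.04881062] [7.09556994 6.05756255 2.35569878] [-5.96551584 11.55470454 77.40464864]
```

View pics/s18.png

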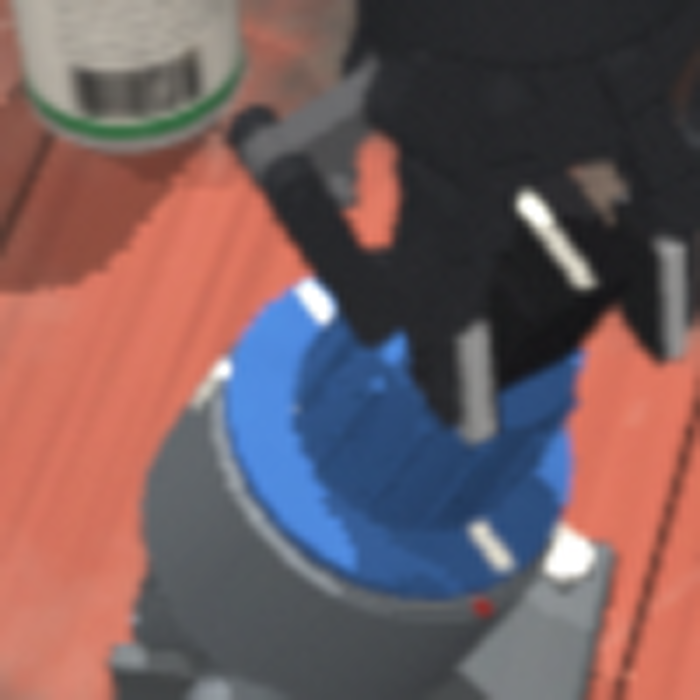

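View pics/t18.png

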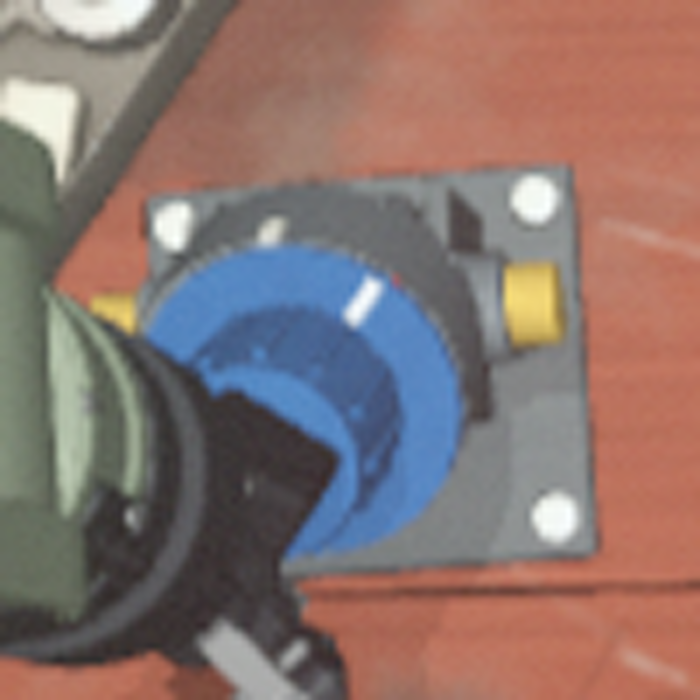

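```bash
python3 -m jog '[[-0.001,0.002,0.002,0],[-0.001,0.002,0.002,0],[0,0.001,0,-4],[0,0.001,0,-4],[0,0,0,-4],[0,0,0,-4],[0,0,0,0],[0,0,0,0],[0,0,0,0],[0,0,0,0]]' 47
python3 - <<'E'
from m import *
snap("side","s19",(210,250,310,350),7);snap("top","t19",(170,150,270,250),7)
o=r.get_obs();print(o["position"],o["force"],o["torque"],1e3*M.T@(o["position"]-c))
E
```

```text
time_s: 30.25
position: [0.5718, 0.1255, 0.177]
tool_rot: [[0.911, 0.413, -0.014], [0.413, -0.91, 0.018], [-0.005, -0.022, -1.0]]
force: [-23.1, 21.4, 17.1]
grip_width: 0.471
[0.57180072 0.12555016 0.17697162] [-23.12896141  22.49076221  17.18965837] [4.7254932  4.4325256  0.45624739] [-5.40347848 14.70252048 78.36788947]
```

View pics/s19.png

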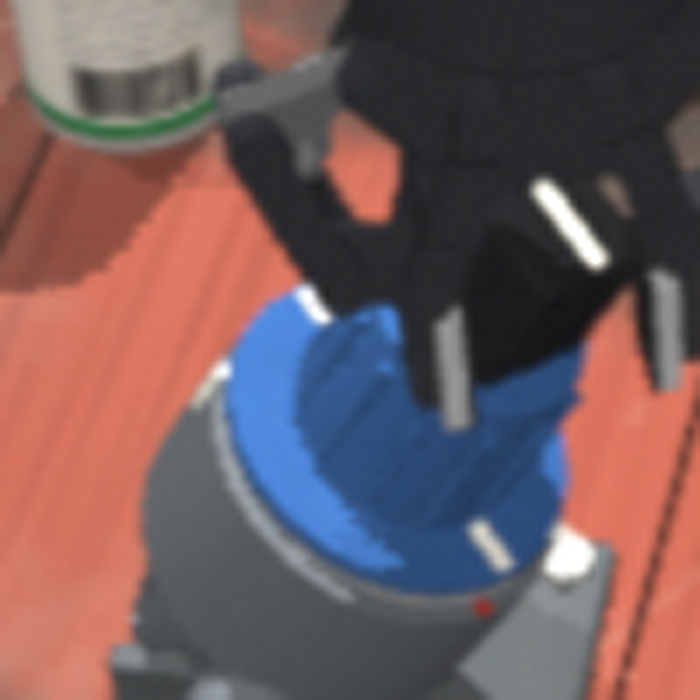

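View pics/t19.png

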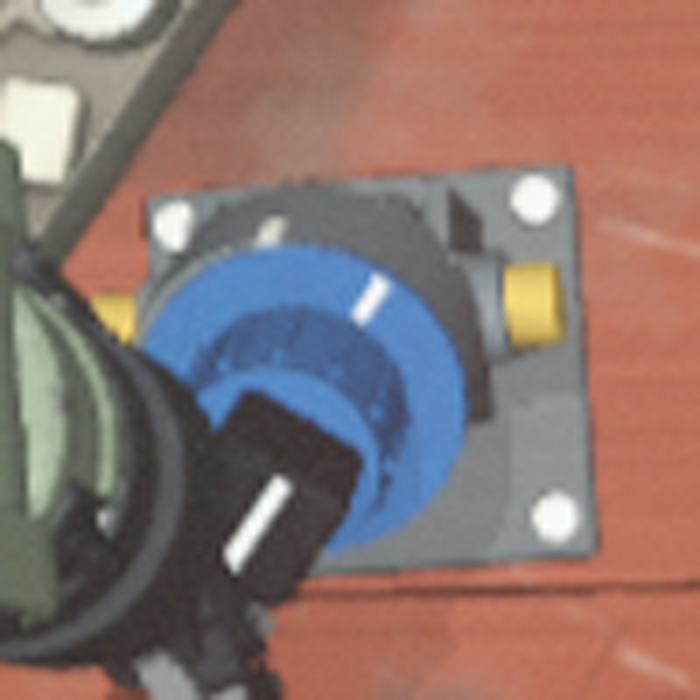

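Run:
```python
from m import *
T=lambda a,b:(170+a/7-.5,150+b/7-.5); S=lambda a,b:(210+a/7-.5,250+b/7-.5)
p,e=tri(("top",*T(383,278)),("side",*S(301,290)));P=1e3*M.T@(p-c);print(e,P,np.hypot(P[0],P[1]),np.degrees(np.arctan2(P[1],P[0])))
for z in (5,8): 
    t,d=ray("side",*S(508,568)); s=((c+n*z*1e-3-t)@n)/(d@n); Q=1e3*M.T@(t+d*s-c); print("- mark",z,Q,np.hypot(*Q[:2]),np.degrees(np.arctan2(-Q[1],-Q[0])))
    q=c+M@Q*1e-3; D=M.T@(p-q);print(np.degrees(np.arctan2(D[1],D[0])))
    a,b=[(lambda t,d:t+d*(((c+n*(z+86)*1e-3-t)@n)/(d@n)))(*ray("top",*T(*w))) for w in((283,480),(235,568))]; D=M.T@(a-b);print("stripe",np.degrees(np.arctan2(D[1],D[0])),1e3*np.linalg.norm(D), 1e3*M.T@((a+b)/2-c))
print("red angle",-44.5)
```

```text
0.00042624845033699486 [ 34.65950677 -29.3552538    4.4634979 ] 45.420395587500835 -40.26330130019655
- mark 5 [-33.66685991  20.25596236   5.        ] 39.290730045453216 -31.033589173403197
-35.983094689871095
stripe -34.09344071922823 27.88232336754183 [ 4.47120035 -7.32247594 91.        ]
- mark 8 [-32.69739163  22.7153453    8.        ] 39.81339386980026 -34.788260912137105
-37.70600212371814
stripe -34.09344071922825 27.77599352417229 [ 5.82822363 -8.09382902 94.        ]
red angle -44.5
```

The bowl has turned to about −36° with both lugs held under the lip, but the jaws have walked off the grip. I open, lift clear and look, then re-centre.

```bash
python3 -m jog '[[0,0,0.002,4],[0,0,0.006,6],[0,0,0.01,6],[0,0,0.02,6],[0,0,0.02,6],[0,0,0,6],[0,0,0,4],[0,0,0,0],[0,0,0,0],[0,0,0,0]]' 100
python3 - <<'E'
from m import *
snap("side","s20",(210,250,310,350),7);snap("top","t20",(170,150,270,250),7)
o=r.get_obs();print(o["position"],o["force"],np.degrees(np.arctan2(o["tool_rot"][1,0],o["tool_rot"][0,0])),1e3*M.T@(o["position"]-c))
E
```

```text
time_s: 31.6
position: [0.5796, 0.117, 0.235]
tool_rot: [[0.47, 0.883, 0.0], [0.883, -0.47, -0.0], [0.0, 0.0, -1.0]]
force: [-0.5, -0.2, 0.2]
grip_width: 0.999
[0.57948866 0.11699405 0.23500506] [-0.48914137 -0.39298405 -0.36225985] 61.96780296776466 [ 29.85347108   5.79199647 125.03417074]
```

View pics/s20.png

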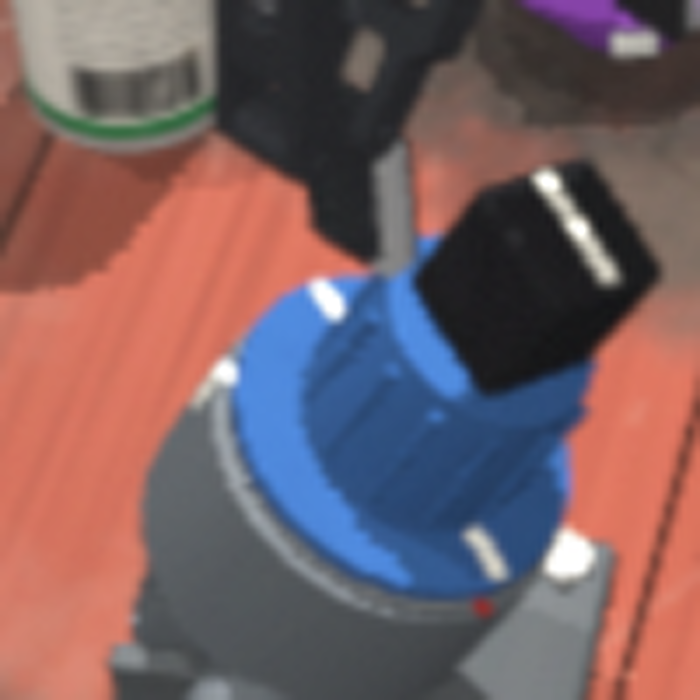

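View pics/t20.png

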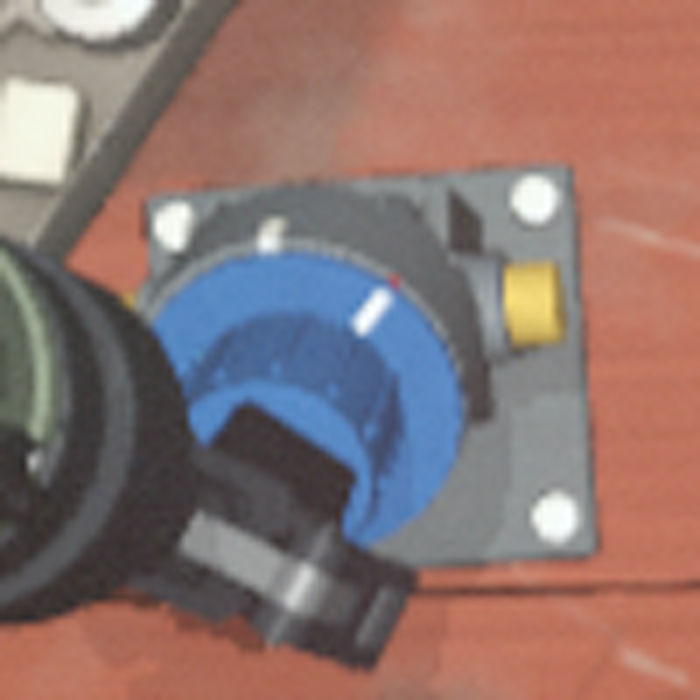

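```bash
cat > ang.py <<'E'
from m import *
def on(nm,w,z): t,d=ray(nm,*w); return t+d*(((c+n*z*1e-3-t)@n)/(d@n))
def rep(S,T,s1,s2,fp,fm,tp):
    for nm,a,b,z in(("stripe",s1,s2,94),("flange side",fp,fm,8)):
        a,b=on("side",S(*a),z),on("side",S(*b),z);D=M.T@(a-b);print(nm,np.degrees(np.arctan2(D[1],D[0])),1e3*np.linalg.norm(D),1e3*M.T@((a+b)/2-c))
    if tp:
        p,e=tri(("top",*T(*tp)),("side",*S(*fp)));P=1e3*M.T@(p-c);print("tri+",e,P,np.degrees(np.arctan2(P[1],P[0])))
E
python3 - <<'E'
from ang import *
T=lambda a,b:(170+a/7-.5,150+b/7-.5); S=lambda a,b:(210+a/7-.5,250+b/7-.5)
rep(S,T,(538,170),(616,284),(314,282),(500,580),(390,290))
E
```

```text
stripe -40.02043282223524 32.06125497248475 [-0.27010874 -3.10787596 94.        ]
flange side -41.71318124730759 86.25624682186002 [ 0.65158294 -1.72409637  8.        ]
tri+ 0.0002523430772862049 [ 32.51506541 -31.25002474   7.13036113] -43.86345358976113
```

The bowl stays held by its lugs with the gripper clear, turned to about −41° (the stop is at −45°). I re-centre and give it a final wrench to the stop.

```bash
python3 -m jog '[[-0.0024,-0.006,0,-6],[0,0,-0.02,0],[0,0,-0.02,0],[0,0,-0.012,0],[0,0,-0.004,0],[0,0,0,0],[0,0,0,0],[0,0,0,0],[0,0,0,0],[0,0,0,0]]' 100
python3 -m jog '[[0,0,0,0],[0,0,0,0],[0,0,0,0],[0,0,0,-4],[0,0,0,-4],[0,0,0,-4],[0,0,0,-4],[0,0,0,-4],[0,0,0,0],[0,0,0,0]]' 46
python3 - <<'E'
from m import *
snap("side","s21",(210,250,310,350),7);snap("top","t21",(170,150,270,250),7)
o=r.get_obs();print(o["position"],o["force"],o["torque"],1e3*M.T@(o["position"]-c))
E
```

```text
time_s: 32.95
position: [0.5771, 0.111, 0.1792]
tool_rot: [[0.559, 0.829, 0.0], [0.829, -0.559, 0.0], [0.0, 0.0, -1.0]]
force: [-0.1, -0.1, 0.5]
grip_width: 0.997
time_s: 34.2
position: [0.5785, 0.117, 0.1832]
tool_rot: [[0.804, 0.595, 0.006], [0.595, -0.804, 0.013], [0.013, -0.007, -1.0]]
force: [-6.4, 11.6, 19.3]
grip_width: 0.477
[0.57850913 0.11703501 0.18321071] [-7.10885387 11.50620868 19.17639152] [3.7366827  0.23008237 1.97801511] [ 3.23539442  5.93562789 80.5923781 ]
```

View pics/s21.png

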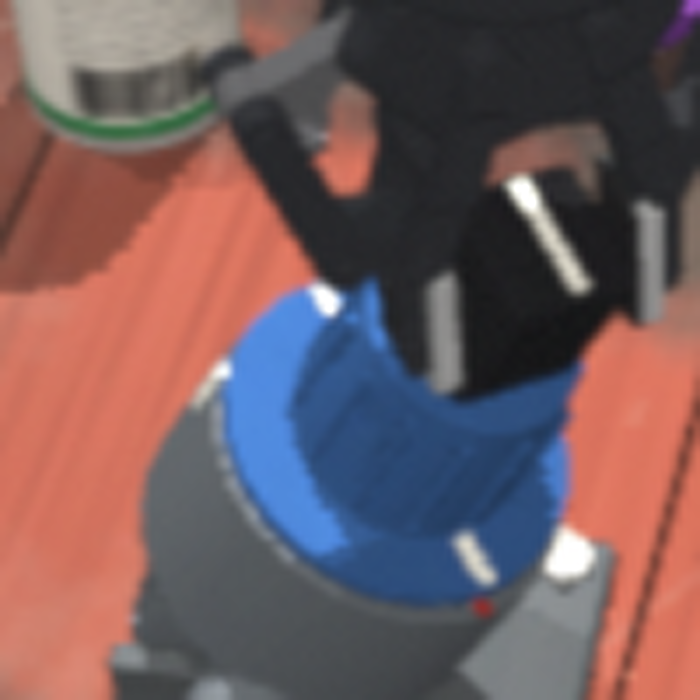

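View pics/t21.png

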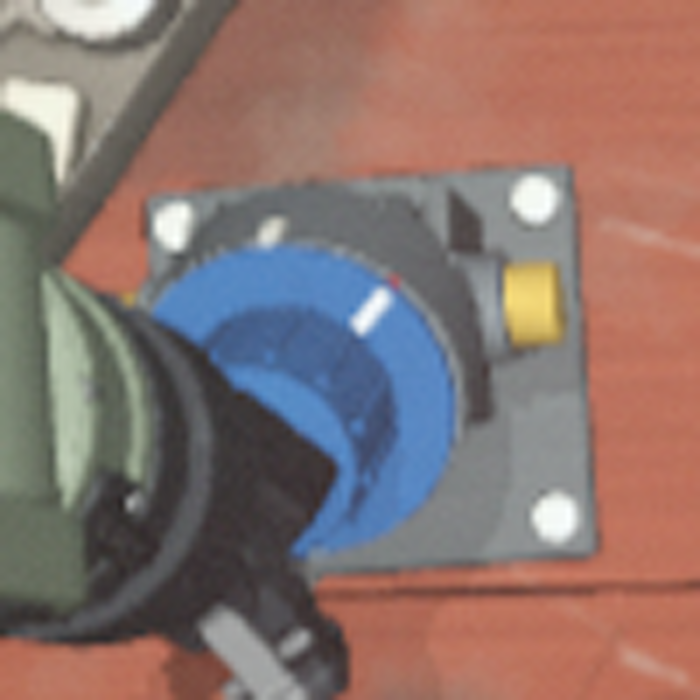

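```bash
python3 -m jog '[[0,0,0,-3],[0,0,0,-3],[0,0,0,-2],[0,0,0,0],[0,0,0,0],[0,0,0,0],[0,0,0,0],[0,0,0,0],[0,0,0,0],[0,0,0,0]]' 46
python3 - <<'E'
from ang import *
o=r.get_obs();print(o["force"],o["torque"],np.degrees(np.arctan2(o["tool_rot"][1,0],o["tool_rot"][0,0])))
E
python3 -m jog '[[0,0,0,4],[0,0,0,4],[0,0,0,4],[0,0,0.01,2],[0,0,0.02,0],[0,0,0.03,0],[0,0,0.03,0],[-0.03,0,0.02,0],[-0.04,0,0,0],[-0.04,0,0,0]]' 100
python3 - <<'E'
from ang import *
snap("side","s22",(210,250,310,350),7);snap("top","t22",(170,150,270,250),7)
E
```

```text
time_s: 35.55
position: [0.5777, 0.1192, 0.1836]
tool_rot: [[0.877, 0.481, 0.005], [0.481, -0.876, 0.017], [0.013, -0.013, -1.0]]
force: [-9.5, 15.5, 23.0]
grip_width: 0.481
[-9.5268512  15.52273867 23.04619302] [4.7911491  0.73877807 3.08393236] 28.768352907181185
time_s: 36.8
position: [0.4663, 0.111, 0.29]
tool_rot: [[0.743, 0.669, 0.002], [0.669, -0.743, 0.0], [0.001, 0.001, -1.0]]
force: [0.0, 0.7, -0.0]
grip_width: 0.998
```

View pics/s22.png

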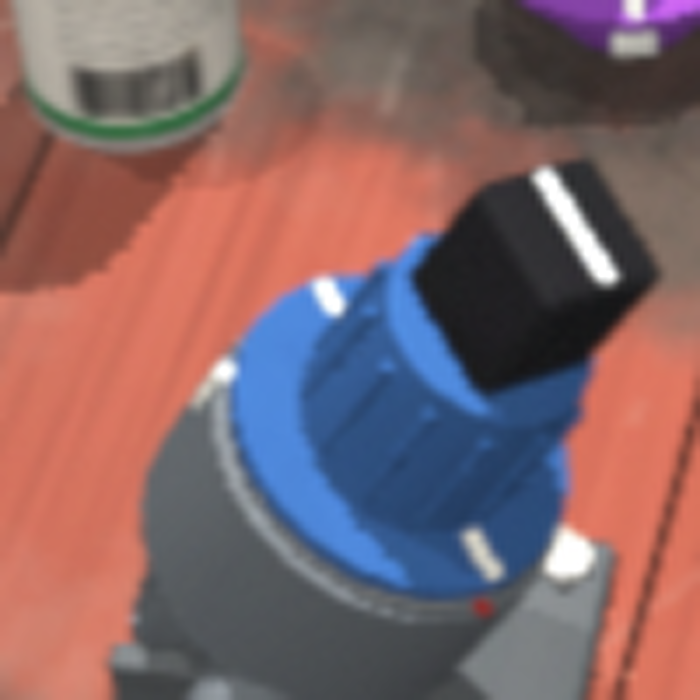

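Run:
```python
from ang import *
T=lambda a,b:(170+a/7-.5,150+b/7-.5); S=lambda a,b:(210+a/7-.5,250+b/7-.5)
rep(S,T,(536,166),(614,284),(315,281),(497,580),None)
g={}
for nm,box in(("t22",(170,150,270,250)),("s22",(210,250,310,350))):
    f=cv2.imread(f"pics/full_{nm}.png")[box[1]:box[3],box[0]:box[2]]; w=(f.min(2)>150).astype(np.uint8)
    k,l,st,ce=cv2.connectedComponentsWithStats(w)
    for i in range(1,k):
        if 3<st[i,4]<80: print(nm,(ce[i]+box[:2]).round(1),st[i,4])
for th in(-38,-40,-42,-45):
  a=np.radians(th);u=np.array([np.cos(a),np.sin(a),0])
  print(th,*[ (proj(nm,c+M@(s*rr*u+[0,0,z])*1).round(1)) for nm in("side","top") for s,rr,z in((1,.0395,.008),(-1,.0395,.008),(1,.0,.094))])
```

```text
stripe -41.22186690284948 32.97464364118566 [ 0.30945664 -3.38811121 94.        ]
flange side -42.501369237885385 86.1579399642402 [ 0.92874345 -1.74510043  8.        ]
t22 [246.2 178. ] 45
t22 [194.3 181.6] 36
t22 [208.3 183.1] 18
t22 [223.2 194. ] 21
t22 [239.5 193.3] 11
t22 [203.8 227.5] 49
t22 [249.  223.5] 48
s22 [300.1 250.9] 8
s22 [300.  255.5] 10
s22 [291.6 281.8] 59
s22 [256.3 291.4] 20
s22 [240.4 303.6] 20
s22 [241.  309.5] 6
s22 [242.4 316. ] 5
s22 [291.  328.9] 42
s22 [278.5 328.8] 17
-38 [254.4 292.9] [281. 331.] [291.4 283.2] [221.5 192. ] [201.  223.8] [202.4 227.7]
-40 [255.  292.6] [280.4 331.3] [291.4 283.2] [222.2 192.4] [200.3 223.4] [202.4 227.7]
-42 [255.6 292.4] [279.8 331.5] [291.4 283.2] [222.8 192.8] [199.7 223. ] [202.4 227.7]
-45 [256.6 292.1] [278.9 331.9] [291.4 283.2] [223.7 193.4] [198.8 222.4] [202.4 227.7]
```

Run:
```python
from ang import *
for nm in("t20","t21","t22","s20","s21","s22"):
    box=(215,185,232,205) if nm[0]=="t" else (270,318,285,336)
    f=cv2.imread(f"pics/full_{nm}.png")[box[1]:box[3],box[0]:box[2]]; w=(f.min(2)>125).astype(np.uint8)
    k,l,st,ce=cv2.connectedComponentsWithStats(w)
    for i in range(1,k):
        if st[i,4]>8:
            yy,xx=np.where(l==i); d=np.linalg.svd(np.c_[xx,yy]-ce[i],full_matrices=False)[2][0]; print(nm,(ce[i]+box[:2]).round(2),st[i,4],"dir",np.degrees(np.arctan2(d[1],d[0])).round(1))
for th in(-38,-42,-45,-48):
  a=np.radians(th);u=np.array([np.cos(a),np.sin(a),0])
  for nm,s in(("top",1),("side",-1)):
    d=proj(nm,c+M@(s*.044*u+[0,0,.008]))-proj(nm,c+M@(s*.033*u+[0,0,.008]));print(th,nm,np.degrees(np.arctan2(d[1],d[0])).round(1))
# rim marks relative: red dots vs white in mouth frame
T=lambda a,b:(175+a/8-.5,165+b/8-.5); S=lambda a,b:(215+a/5-.5,280+b/5-.5)
for k,a,b in(("w+",(270,155),(138,117)),("w-",(328,502),(370,230)),("r+",(408,205),(195,65)),("r-",(190,465),(320,285))):
    P=1e3*M.T@(tri(("top",*T(*a)),("side",*S(*b)))[0]-c);print(k,P.round(1),np.degrees(np.arctan2(P[1],P[0])))
```

```text
t20 [220.07 186.27] 15 dir 20.1
t20 [222.68 194.  ] 25 dir 125.8
t21 [222.62 193.96] 24 dir 125.9
t22 [219.86 186.14] 14 dir 19.1
t22 [223.81 193.48] 31 dir 140.0
s20 [278.96 328.42] 24 dir 59.8
s21 [277.42 329.38] 24 dir 57.9
s22 [278.52 328.83] 23 dir 55.9
-38 top -57.2
-38 side 55.1
-42 top -52.7
-42 side 58.3
-45 top -49.3
-45 side 60.7
-48 top -46.0
-48 side 63.2
w+ [44.4 -0.3 -0.8] -0.32431456075959675
w- [-44.2  -0.2  -0.5] -179.71108278325303
r+ [ 31.3 -30.7   0.5] -44.46990094853803
r- [-31.6  31.1   0.7] 135.5037896569187
```

The side view shows the bowl held under the lip after release. Estimates put it at −41° to −43°, near the red dot. As my release may have backed it off slightly, I give one more wrench to the stop and then open without turning back.

```bash
python3 -m jog '[[0.04,0,0,4],[0.04,0,0,4],[0.03,0,-0.02,0],[0,0,-0.035,0],[0,0,-0.035,0],[0,0,-0.015,0],[0,0,-0.005,0],[0,0,0,0],[0,0,0,0],[0,0,0,0]]' 100
python3 -m jog '[[0,0,0,0],[0,0,0,0],[0,0,0,0],[0,0,0,-5],[0,0,0,-5],[0,0,0,-5],[0,0,0,-5],[0,0,0,-5],[0,0,0,-3],[0,0,0,0]]' 46
python3 - <<'E'
from ang import *
snap("top","t23");snap("side","s23");o=r.get_obs();print(o["force"],o["torque"])
E
python3 -m jog '[[0,0,0,0],[0,0,0,0],[0,0,0,0],[0,0,0,0],[0,0,0.01,0],[0,0,0.03,0],[0,0,0.04,0],[0,0,0.03,0],[-0.04,0,0,0],[-0.04,0,0,0]]' 100
python3 - <<'E'
from ang import *
snap("top","t24");snap("side","s24")
for nm in("t22","t24","s22","s23","s24"):
  for box in ([(215,185,232,205),(190,210,222,240)] if nm[0]=="t" else [(270,318,285,336),(250,283,262,298),(283,270,302,295)]):
    f=cv2.imread(f"pics/full_{nm}.png")[box[1]:box[3],box[0]:box[2]]; w=(f.min(2)>125).astype(np.uint8)
    k,l,st,ce=cv2.connectedComponentsWithStats(w)
    for i in range(1,k):
        if st[i,4]>8:
            yy,xx=np.where(l==i); d=np.linalg.svd(np.c_[xx,yy]-ce[i],full_matrices=False)[2][0]; print(nm,(ce[i]+box[:2]).round(2),st[i,4],"dir",np.degrees(np.arctan2(d[1],d[0])).round(1))
for th in(-40,-42,-45):
  a=np.radians(th);u=np.array([np.cos(a),np.sin(a),0])
  for nm in("top","side"):
    d=proj(nm,c+M@(.016*u+[0,0,.094]))-proj(nm,c+M@(-.016*u+[0,0,.094]));print("stripe",th,nm,np.degrees(np.arctan2(d[1],d[0])).round(1))
E
```

```text
time_s: 38.15
position: [0.5776, 0.1111, 0.1801]
tool_rot: [[0.643, 0.766, 0.002], [0.766, -0.643, 0.0], [0.001, 0.001, -1.0]]
force: [-0.4, -0.4, 0.0]
grip_width: 1.003
time_s: 39.4
position: [0.5774, 0.1198, 0.1837]
tool_rot: [[0.922, 0.387, 0.004], [0.386, -0.922, 0.019], [0.011, -0.016, -1.0]]
force: [-11.8, 18.9, 24.5]
grip_width: 0.491
[-11.25055101  18.09276788  23.08778847] [5.13154296 0.81950397 2.69536669]
time_s: 40.75
position: [0.4968, 0.1108, 0.29]
tool_rot: [[0.927, 0.374, 0.002], [0.374, -0.927, 0.0], [0.002, 0.001, -1.0]]
force: [0.9, 0.5, -0.7]
grip_width: 1.002
t22 [219.86 186.14] 14 dir 19.1
t22 [223.81 193.48] 31 dir 140.0
t22 [203.71 227.59] 58 dir 129.3
t24 [218.11 185.44] 9 dir 11.3
t24 [223.24 193.88] 25 dir 130.3
t24 [203.71 227.59] 58 dir 129.3
s22 [278.52 328.83] 23 dir 55.9
s22 [255.91 291.16] 32 dir 4.7
s22 [291.64 281.84] 70 dir 57.4
s23 [276.67 328.29] 24 dir 61.3
s23 [254.96 290.88] 26 dir 4.8
s23 [287.28 280.72] 57 dir 59.8
s24 [278.41 328.77] 22 dir 58.1
s24 [255.75 291.09] 32 dir 4.3
s24 [291.55 281.72] 71 dir 58.1
stripe -40 top -54.7
stripe -40 side -124.4
stripe -42 top -52.4
stripe -42 side -122.8
stripe -45 top -49.1
stripe -45 side -120.5
```

The two separate wrenches to over 2.5 N·m left the bowl at the same angle (stripe gives −43.2° from the side camera and −43.5° from the top), so it is on the stop. The gripper is clear, so I hand the job in.

```bash
python3 -c "
from h import *
for w in((357,203),(352,262),(328,108),(415,167)):
    a,b=[cv2.imread(f'pics/full_{f}.png')[w[1]-15:w[1]+15,w[0]-15:w[0]+15].astype(int) for f in('top0','t24')];print(w,abs(a-b).mean().round(1))
print(r.finish_job())"
```

```text
(357, 203) 4.7
(352, 262) 5.2
(328, 108) 5.6
(415, 167) 4.9
the job is handed in; nothing more can be done
None
```

The large blue bowl is fitted, pushed in and turned clockwise to what I take to be the stop. The job was handed in at about 41 s with the gripper open and clear of everything.

- **How it went:** The tool could not be tilted, so I tipped the bowl to about 27° in the jaws by catching its flange on the far edge of the head. I then pushed it in along the mouth's axis until the flange was flush.
- **What did not work at first:**
  - Tilting the bowl in the mouth jammed, with wrist force reaching about 87 N.
  - Turning it with the jaws clamped lifted one side by about 5 mm. I turned it back, reseated it, and finished with slightly open jaws used as a wrench.
- **Final position:** After I let go, the bowl stayed in with its flange about 7–8 mm up, which fits lugs bearing under the lip.
- **Angle:** The last readings, from the grip stripe, were −43.2° and −43.5°; earlier ones ran from −41° to −44°. The nominal stop is −45°, so these fall 1–4° short, about my measuring error.
- **The stop:** I take it as reached because a second wrench of about 2.7 N·m left the stripe where it was, to within about a degree.
- **Bystanders:** Comparing the first and last top images around the grease tin, spray can and tape measure showed no visible movement.
- **Not checked by eye:** I reached the picture limit, so the last two looks were checked from pixel positions only.

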